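Hold a nameplate blank flush on the tilted engraving fixture

ROBOT

A 7-joint arm with a two-finger parallel gripper is mounted at the origin on the work surface. World frame = base frame: x ahead of the robot, y to its left, z up, the work surface at z = 0. Lengths are in m, angles in rad, forces in N, time in s.
With the tool pointing down it reaches from about 0.375 to 0.925 m from the base axis. Payload 3.1 kg.
Tool frame: the origin (TCP) lies between the finger pads; the fingertips stand 17 mm ahead of it and the grasp point (between the pads) lies 2 mm behind it (bot.nose_length is the distance from the TCP to the fingertips, in m); z points along the fingers, y is the direction in which the jaws open and shut (so a half turn about z gives the same grasp; the last joint's range is limited). The gripper opens to 85 mm and grips with 20 to 120 N. Pads are 22 mm wide; open, the fingers measure 114 mm over their backs; the gripper's body (76 mm by 85 mm) begins 54 mm behind the grasp point. The pads swing forward as they close: fully open they stand 13 mm farther back than shut.
Start: joints at [1.069, 0.383, 0.044, 1.598, -0.018, 1.161, -0.05], TCP at [0.255, -0.598, 0.248] pointing down, gripper open.
Joint ranges: [-2.61, 2.61], [-0.41, 2.15], [-1.48, 1.57], [0, 2.5], [-1.57, 4.71], [0.05, 1.97], [-2.85, 2.85]. Speed limits (rad/s): [2.79, 2.79, 3.14, 3.14, 3.14, 3.14, 3.14].

INTERFACE

Orientations are given as a rotation vector (axis times angle).
In Python, from station import bot gives the robot as it stands.
- The arm moves only by the tool jog_arm, never from a script. Its argument "series" is a list of rows, each an object of numbers: "fingers": the opening in per cent of the stroke, from 0 (shut) to 100 (fully open); "tx", "ty", "tz": the shift along the tool's x, y, z in cm; "wx", "wy", "wz": the turn, a rotation vector about the tool's x, y, z in rad. A call has 1 to 5 rows; each row shifts and turns the pose as measured when the row begins, along the tool's axes as they then stand; what a row does not reach is not made up. A row lasts 1/10 s, in which the tool goes at most 50 mm and 8.59 degrees, less where a joint would pass 70% of its speed; a pose out of reach is approached as far as the arm can. A call is refused whole if a number of a shift passes 5 or a number of a turn 0.15, either way. A call with a gripper value outside its range is refused whole. The fingers move at their own pace and stop on an object; "squeeze" is the grip in N (left out, the last holds). Time passes only in rows, so rows that do not move let the fingers close. It gives the time, the measured TCP pose, the force and the opening at its end, in the units of the state.
- bot.observe(): the state, without advancing time (a new reading comes with each control period).
- bot.camera(name): name is "scene" or "top" or "wrist"; returns a dict with "pixels" (384x512x3 uint8, red, green, blue), "intrinsics" (3x3 intrinsics, pixels), "D" ([k1, k2, p1, p2, k3] as OpenCV has them; the pictures are not rectified), "rvec" (rotation vector, rad) and "tvec" (3), from world to camera coordinates, as OpenCV has them. Camera axes: x right, y down, z forward; pixel columns grow to the right and rows downward; lengths in m; the calibration is good to about 2 mm. A picture is of the moment at which its call begins. There is no depth.
- bot.job_done(): hands the job in, once; it reports no verdict.
Trained networks look in a picture, given as the dict that the camera call returned (one of the last four; its "shot" number tells which), for a name from the list of things; names that differ only in an ending like _2 or _b are one class to them, and where a whole thing is asked for, a point or a joint stands for the part that bears it (a point fixed in the world has none). Each returns a list of dicts, best first, with "confidence" (0 to 1); they miss things now and then, are a little off and sometimes report something else, mostly with a low value. They report only what shows in the picture. A call takes as long as a camera call. They do not tell look-alikes from the thing itself.
- bot.cut_out(picture, query): "pixels" (384x512 bool, what is visible of it) and "point" ([column, row] in pixels, amid what is visible of it).
- bot.spot_point(picture, query): "point" ([column, row] in pixels: a listed point, or the origin of a listed thing).
The state is a dict: "time": time; "joints": joint angles; "qd": joint speeds; "joint_torque": joint torques, N m; "position": TCP position; "eef_rot": TCP orientation; "wrist_force": force on the tool from outside, world axes, zero at the start; "ft_torque": the same for the moment, N m; "opening": opening from 0.0 (shut) to 1.0 (fully open).
Only numpy, scipy, OpenCV 4.12 (cv2) and the standard library are available. Lean on these libraries where they do the work, as an engineer would, in place of code of your own. Each camera call takes 0.05 s, during which the arm holds its last target. There are 200 camera calls.

TASK

Take the brass nameplate blank from its rest, tilt it to match the sloped yellow adhesive pad on the ball vise's fixture block, and bring it gently down until you feel it lie flush on the pad all over, centred on it and lengthwise with it. Finish while still gripping the blank there and pressing it lightly on to the pad, as one does while the adhesive grabs: do not let go. Do not knock the vise out of its set angle, and leave the other blanks and everything else where they lie.

Things in the scene. Friction and masses are not known exactly. Their poses are not given: they have to be found in the camera images.
- blank_brass: yellow brass nameplate blank, flat plate 70 (its x) x 50 (its y) x 6 mm, 0.12 to 0.24 kg, two dark dots near its short ends; origin: centre of the underside, z up. It starts flat on one of the stand's three rests, underside 30 mm above the bench; its long edges overhang the rest by 10 mm each side, to be gripped across the 50 mm width (its y)
- blank_copper: reddish copper blank of the same size on another rest, origin likewise; leave it alone
- blank_steel: grey steel blank of the same size on another rest, origin likewise; leave it alone
- stand: fixed wooden stand: base board 80 (x) x 300 (y) x 10 mm, with three rests 56 (x) x 30 (y) mm, cork tops 30 mm above the bench, at y = -110, 0 and +110 mm; origin: centre of the underside. Which blank lies on which rest varies
- vise: engraver's ball vise, fixed: black rubber ring 128 mm across, 26 mm high, holding a tilted, locked steel ball 104 mm across, its centre 58 mm above the bench; on it two dark jaws (78 mm long, together 84 mm across y) clamp a wooden block; a screw ends 65 mm out at +y. Origin: centre of the ring's underside. The ball leans to the vise's -x; a light push hardly moves it
- pad (a point): centre of the yellow adhesive pad's face, the sloped stage: 58 (its x, up the slope) x 34 mm (its y, level), on a block 60 x 36 mm whose sides stand free for 27 mm below the face, above the jaws. z: outward normal, tilted 0.17 to 0.52 rad towards the vise's -x, different every time. The blank overhangs it 8 mm at each long edge, so fingertips may pass beside the block
- hammer: small hammer with a wooden handle 240 mm long lying on the bench; leave alone
- graver: graver with a mushroom-shaped wooden handle, 105 mm long, lying on the bench; leave alone
- needle_file: needle file with a red handle, 180 mm long, lying on the bench; leave alone
- marker: red marker pen with a black cap, 130 mm long, lying on the bench; leave alone
- jar: glass jar with a steel lid, 72 mm across, 62 mm high; leave alone
Mind the look-alikes: they are no part of the job. Leave any pink look-alike of the blank_brass alone.

How it is judged:
On the way:
1. the brass blank is lifted clear of its rest in the gripper (height (world z) of blank_brass above 0.06 m and contact force between the fingers and blank_brass above 2 N and contact force between blank_brass and vise below 0.1 N), for 0.2 s.
At the end, for the whole second after the job is handed in: The brass blank lies flush on the pad (faces parallel within 2 degrees, underside within 1.5 mm of the pad's face at its centre), centred within 6 mm along and across, lengthwise within 5 degrees, at rest, still gripped in the fingers and pressed on to the pad with 2 to 25 N (contact force between blank_brass and vise between 2 and 25 N and contact force between the fingers and blank_brass above 20 N and angle between the z axis of blank_brass and the z axis of pad, either way round below 0.035 rad and angle between the x axis of blank_brass and the x axis of pad, either way round below 0.09 rad and x of blank_brass in the frame of pad between -0.006 and 0.006 m and y of blank_brass in the frame of pad between -0.006 and 0.006 m and z of blank_brass in the frame of pad between -0.0015 and 0.0015 m and linear speed of blank_brass below 0.01 m/s); the arm keeps its last pose, push and grip.
It fails at once if the blank is driven hard on to the vise (over 40 N) (contact force between blank_brass and vise above 40 N).
It fails at once if the vise is knocked out of its set angle (pad moved over 4 mm) (distance of pad from where it was at the start of the episode above 0.004 m).
It fails at once if another blank is disturbed (over 10 mm) (distance of any of blank_copper, blank_steel from where it was at the start of the episode above 0.01 m).
It fails at once if a tool or the jar is disturbed (over 20 mm) (distance of any of hammer, graver, needle_file, marker, jar from where it was at the start of the episode above 0.02 m).
It also fails if it takes over 58 s, if anything falls off the work surface, if the arm or the gripper's body presses on something with over 40 N, if the wrist force passes 120 N, or if a joint passes its speed limit or range.

## Working session

There is one attempt and no reset: what is moved stays moved. The work goes in short steps, Python scripts to look and compute and a tool call to move; the robot and the scene stay as the last step left them, time stands still between calls to the robot, and variables do not carry over. Pictures are saved under pics/ and viewed, about 8 in all and at most 12, crops included, and the job is handed in when it is done.

Besides the shell and the picture viewer there is one more tool, called after "Request:" in YAML: its name, and indented under it one key for each argument. jog_arm: Moves the arm, as the interface text tells. Its arguments: {"type":"object","properties":{"series":{"type":"array","items":{"type":"object","properties":{"fingers":{"type":"number"},"tx":{"type":"number"},"ty":{"type":"number"},"tz":{"type":"number"},"wx":{"type":"number"},"wy":{"type":"number"},"wz":{"type":"number"}}}},"squeeze":{"type":"number"}},"required":["series"]}

```bash
ls; mkdir -p pics; cat > h.py <<'E'
import numpy as np, cv2
from scipy.spatial.transform import Rotation as R
from station import bot
def save(im,name): cv2.imwrite('pics/'+name,cv2.cvtColor(im,cv2.COLOR_RGB2BGR))
def ray(c,px):
    u=cv2.undistortPoints(np.array([[px]],float),c['intrinsics'],np.array(c['D']))[0,0]
    M=R.from_rotvec(np.ravel(c['rvec'])).as_matrix(); t=np.ravel(c['tvec'])
    d=M.T@np.array([u[0],u[1],1]); return -M.T@t,d/np.linalg.norm(d)
def atz(c,px,z):
    o,d=ray(c,px); return o+d*(z-o[2])/d[2]
def tri(obs):
    A=np.zeros((3,3));b=np.zeros(3);L=[]
    for c,p in obs:
        o,d=ray(c,p);P=np.eye(3)-np.outer(d,d);A+=P;b+=P@o;L.append((o,d))
    x=np.linalg.solve(A,b)
    return x,[np.linalg.norm((np.eye(3)-np.outer(d,d))@(x-o)) for o,d in L]
def proj(c,X): return cv2.projectPoints(np.array(X,float).reshape(-1,1,3),np.array(c['rvec'],float),np.array(c['tvec'],float),c['intrinsics'],np.array(c['D'],float))[0][:,0]
E
python3 - <<'E'
from h import *
cs={n:bot.camera(n) for n in ['scene','top']}
save(np.hstack([cs['scene']['pixels'],cs['top']['pixels']])[:, :],'a.png')
im=cv2.resize(cv2.imread('pics/a.png'),(800,300));cv2.imwrite('pics/a_s.png',im)
for n,c in cs.items():
    save(c['pixels'],n+'.png')
    for q in ['blank_brass','pad','vise','stand','blank_copper','blank_steel','jar','hammer','graver','needle_file','marker']:
        for r in bot.spot_point(c,q)[:3]: print(n,q,np.round(r['point'],1),round(r['confidence'],2),np.round(atz(c,r['point'],.03)[:2],3))
print(bot.observe())
E
```

```text
pics
scene blank_brass [208.7 186.7] 0.86 [ 0.505 -0.113]
scene blank_brass [189.2 152.1] 0.67 [ 0.385 -0.186]
scene blank_brass [214.9 232.9] 0.55 [ 0.652 -0.079]
scene pad [329.1 183.8] 0.97 [0.474 0.236]
scene pad [393.  172.8] 0.64 [0.423 0.425]
scene vise [323.9 216.2] 0.66 [0.582 0.219]
scene stand [173.8 184.6] 0.93 [ 0.504 -0.215]
scene stand [397.4 172.6] 0.41 [0.422 0.438]
scene blank_copper [131.1 178.5] 0.65 [ 0.491 -0.342]
scene blank_steel [169.7 183.8] 0.62 [ 0.502 -0.227]
scene blank_steel [243.1 259.3] 0.26 [0.725 0.003]
scene blank_steel [393.8 170.1] 0.24 [0.413 0.428]
scene jar [165.9 254.9] 0.59 [ 0.724 -0.201]
scene hammer [393.2 169.7] 0.78 [0.412 0.427]
scene graver [242.9 259.6] 0.72 [0.726 0.003]
scene marker [170.7 182.9] 0.73 [ 0.499 -0.225]
scene marker [378.8 237.7] 0.71 [0.64  0.366]
scene marker [133.6 181.4] 0.48 [ 0.5   -0.332]
top blank_brass [318.5 254.2] 0.79 [ 0.364 -0.184]
top blank_brass [289.5 172.9] 0.69 [ 0.628 -0.088]
top blank_brass [299.9 209.1] 0.58 [ 0.509 -0.123]
top pad [189.1 196.9] 0.69 [0.543 0.238]
top vise [197.1 191.2] 0.72 [0.5
[... 488 characters left out ...]
s': array([ 1.06919239,  0.38290505,  0.04389673,  1.5979058 , -0.01793291,
        1.16120528, -0.04987875]), 'qd': array([ 1.10853303e-04,  1.67626432e-04,  2.55919860e-03,  5.68623996e-05,
       -7.92326061e-04,  7.95734260e-04,  1.20831546e-03]), 'joint_torque': array([ 1.75455034e-04, -4.33447409e+01,  1.02283817e+00, -2.49916524e+01,
        1.03565984e-02,  1.83632808e-03,  4.31335266e-06]), 'position': array([ 0.25542645, -0.59770702,  0.24826316]), 'eef_rot': array([-3.07771672e+00, -6.30072208e-01, -6.86862978e-05]), 'wrist_force': array([ 0.19010901,  0.37407357, -0.48132031]), 'ft_torque': array([-5.81175571e-05, -4.40440731e-02, -1.27558279e-02]), 'opening': 1.0003705690666598}
```

```bash
python3 - <<'E'
import cv2,numpy as np
s=cv2.imread('pics/scene.png')[125:285,80:440];t=cv2.imread('pics/top.png')[110:270,100:400]
a=cv2.resize(s,(720,320),interpolation=2);b=cv2.resize(t,(525,280),interpolation=2)
o=np.zeros((600,720,3),np.uint8);o[:320]=a;o[320:,:525]=b;cv2.imwrite('pics/v1.png',o)
E
```

```text
(no output)
```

View pics/v1.png

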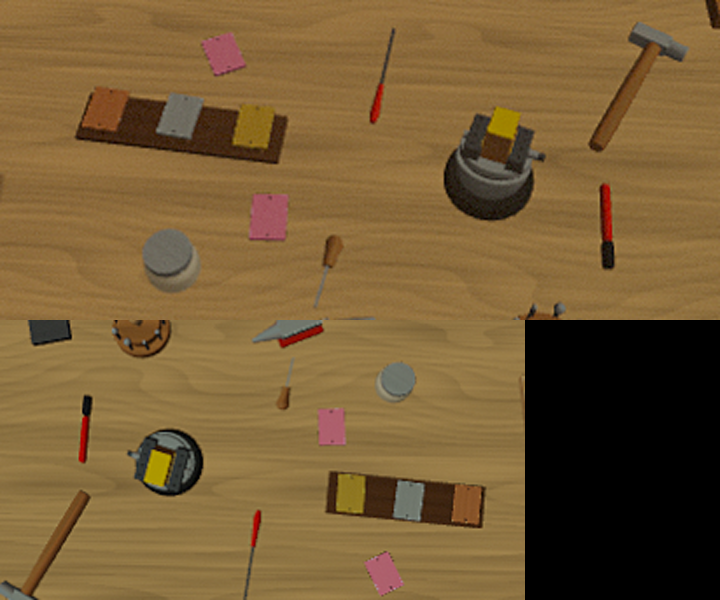

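```bash
cat >> h.py <<'E'
def Rdown(yaw):  # tool x at yaw, z down
    return np.array([[np.cos(yaw),np.sin(yaw),0],[np.sin(yaw),-np.cos(yaw),0],[0,0,-1.]])
def plan(P,M,smax=4.5,wmax=.13,show=True):
    s=bot.observe();p=s['position'].copy();C=R.from_rotvec(s['eef_rot']);T=R.from_matrix(M)
    d=np.linalg.norm(P-p);w=(C.inv()*T).magnitude();n=max(1,int(np.ceil(max(d*100/smax,w/wmax))))
    rv=(C.inv()*T).as_rotvec();rows=[]
    for i in range(n):
        Ci=C*R.from_rotvec(rv*i/n);t=Ci.inv().apply((P-p)/n)*100;rows.append(np.r_[t,rv/n])
    print('t',round(s['time'],2),'n',n,'dist',round(d,4),'ang',round(w,4))
    for r in rows[:40]:print(np.round(r[:3],2),np.round(r[3:],3))
def st():
    s=bot.observe();print('t',round(s['time'],2),'p',np.round(s['position'],4),'F',np.round(s['wrist_force'],2),'T',np.round(s['ft_torque'],3),'op',round(s['opening'],3));return s
E
python3 - <<'E'
from h import *
plan(np.array([.49,-.12,.28]),Rdown(-.07))
E
```

```text
t 1.2 n 12 dist 0.5331 ang 0.4739
[ 3.36 -2.89 -0.26] [-0.    -0.     0.039]
[ 3.25 -3.02 -0.26] [-0.    -0.     0.039]
[ 3.12 -3.15 -0.26] [-0.    -0.     0.039]
[ 3.   -3.27 -0.26] [-0.    -0.     0.039]
[ 2.87 -3.39 -0.26] [-0.    -0.     0.039]
[ 2.73 -3.5  -0.26] [-0.    -0.     0.039]
[ 2.59 -3.6  -0.26] [-0.    -0.     0.039]
[ 2.44 -3.7  -0.26] [-0.    -0.     0.039]
[ 2.3  -3.79 -0.26] [-0.    -0.     0.039]
[ 2.15 -3.88 -0.26] [-0.    -0.     0.039]
[ 1.99 -3.96 -0.26] [-0.    -0.     0.039]
[ 1.83 -4.04 -0.26] [-0.    -0.     0.039]
```

Request:
jog_arm:
  series:
    - {"tx": 3.4, "ty": -2.9, "tz": -0.3, "wz": 0.04}
    - {"tx": 3.3, "ty": -3.0, "tz": -0.3, "wz": 0.04}
    - {"tx": 3.1, "ty": -3.2, "tz": -0.3, "wz": 0.04}
    - {"tx": 3.0, "ty": -3.3, "tz": -0.3, "wz": 0.04}
    - {"tx": 2.9, "ty": -3.4, "tz": -0.3, "wz": 0.04}

```text
$.series[0]: bad value
```

Request:
jog_arm:
  series:
    - {"tx": 2.7, "ty": -3.5, "tz": -0.3, "wz": 0.04}
    - {"tx": 2.6, "ty": -3.6, "tz": -0.3, "wz": 0.04}
    - {"tx": 2.4, "ty": -3.7, "tz": -0.3, "wz": 0.04}
    - {"tx": 2.3, "ty": -3.8, "tz": -0.3, "wz": 0.04}
    - {"tx": 2.2, "ty": -3.9, "tz": -0.3, "wz": 0.04}

```text
$.series[0]: bad value
```

Request:
jog_arm:
  series:
    - {"tx": 2.0, "ty": -4.0, "tz": -0.3, "wz": 0.04}
    - {"tx": 1.8, "ty": -4.0, "tz": -0.3, "wz": 0.04}

```text
$.series[0]: bad value
```

```bash
python3 - <<'E'
from h import *
s=st(); c=bot.camera('wrist'); save(c['pixels'],'w1.png'); print(np.round(ray(c,(256,192)),3))
import pickle;pickle.dump({k:np.array(v) for k,v in c.items() if k!='shot'},open('w1.pkl','wb'))
plan(np.array([.46,.19,.36]),Rdown(-.07))
E
```

```text
t 1.2 p [ 0.2554 -0.5977  0.2483] F [ 0.19  0.37 -0.48] T [-0.    -0.044 -0.013] op 1.0
[[ 0.323 -0.569  0.375]
 [-0.267 -0.113 -0.957]]
t 1.25 n 19 dist 0.8215 ang 0.4738
[ 2.62 -3.39 -0.59] [-0.    -0.     0.025]
[ 2.53 -3.45 -0.59] [-0.    -0.     0.025]
[ 2.45 -3.52 -0.59] [-0.    -0.     0.025]
[ 2.36 -3.58 -0.59] [-0.    -0.     0.025]
[ 2.27 -3.63 -0.59] [-0.    -0.     0.025]
[ 2.18 -3.69 -0.59] [-0.    -0.     0.025]
[ 2.08 -3.74 -0.59] [-0.    -0.     0.025]
[ 1.99 -3.79 -0.59] [-0.    -0.     0.025]
[ 1.9  -3.84 -0.59] [-0.    -0.     0.025]
[ 1.8  -3.89 -0.59] [-0.    -0.     0.025]
[ 1.7  -3.93 -0.59] [-0.    -0.     0.025]
[ 1.6  -3.97 -0.59] [-0.    -0.     0.025]
[ 1.5  -4.01 -0.59] [-0.    -0.     0.025]
[ 1.4  -4.05 -0.59] [-0.    -0.     0.025]
[ 1.3  -4.08 -0.59] [-0.    -0.     0.025]
[ 1.2  -4.11 -0.59] [-0.    -0.     0.025]
[ 1.1  -4.14 -0.59] [-0.    -0.     0.025]
[ 0.99 -4.17 -0.59] [-0.    -0.     0.025]
[ 0.89 -4.19 -0.59] [-0.    -0.     0.025]
```

View pics/w1.png

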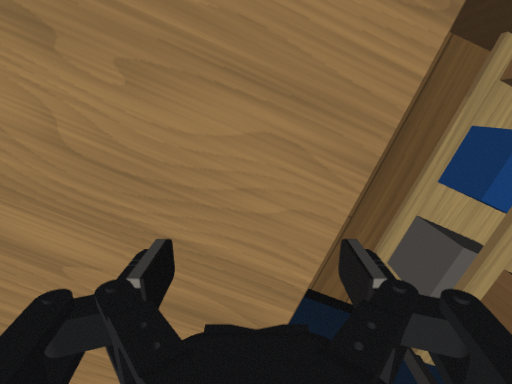

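Request:
jog_arm:
  series:
    - {"fingers": 100, "tx": 3.4, "ty": -2.9, "tz": -0.3, "wx": 0, "wy": 0, "wz": 0.04}
    - {"fingers": 100, "tx": 3.3, "ty": -3.0, "tz": -0.3, "wx": 0, "wy": 0, "wz": 0.04}
    - {"fingers": 100, "tx": 3.1, "ty": -3.2, "tz": -0.3, "wx": 0, "wy": 0, "wz": 0.04}
    - {"fingers": 100, "tx": 3.0, "ty": -3.3, "tz": -0.3, "wx": 0, "wy": 0, "wz": 0.04}
    - {"fingers": 100, "tx": 2.9, "ty": -3.4, "tz": -0.3, "wx": 0, "wy": 0, "wz": 0.04}

```text
time: 1.75
position: [0.3514, -0.4007, 0.2621]
eef_rot: [3.124, 0.278, -0.006]
wrist_force: [0.3, 0.7, -0.6]
opening: 1.001
```

Request:
jog_arm:
  series:
    - {"fingers": 100, "tx": 2.7, "ty": -3.5, "tz": -0.3, "wx": 0, "wy": 0, "wz": 0.04}
    - {"fingers": 100, "tx": 2.6, "ty": -3.6, "tz": -0.3, "wx": 0, "wy": 0, "wz": 0.04}
    - {"fingers": 100, "tx": 2.4, "ty": -3.7, "tz": -0.3, "wx": 0, "wy": 0, "wz": 0.04}
    - {"fingers": 100, "tx": 2.3, "ty": -3.8, "tz": -0.3, "wx": 0, "wy": 0, "wz": 0.04}
    - {"fingers": 100, "tx": 2.2, "ty": -3.9, "tz": -0.3, "wx": 0, "wy": 0, "wz": 0.04}

```text
time: 2.25
position: [0.4588, -0.1966, 0.278]
eef_rot: [3.133, -0.051, 0.001]
wrist_force: [1.3, 0.2, -0.3]
opening: 1.001
```

Request:
jog_arm:
  series:
    - {"fingers": 100, "tx": 2.0, "ty": -4.0, "tz": -0.3, "wx": 0, "wy": 0, "wz": 0.04}
    - {"fingers": 100, "tx": 1.8, "ty": -4.0, "tz": -0.3, "wx": 0, "wy": 0, "wz": 0.04}
    - {"fingers": 100, "tx": 0, "ty": 0, "tz": 0, "wx": 0, "wy": 0, "wz": 0}

```text
time: 2.55
position: [0.5057, -0.1067, 0.2857]
eef_rot: [3.132, -0.163, 0.011]
wrist_force: [-0.7, 1.2, 0.3]
opening: 1.0
```

```bash
python3 - <<'E'
from h import *
import pickle
s=st(); c=bot.camera('wrist'); save(c['pixels'],'w2.png')
for q in ['blank_brass']:
  for r in bot.spot_point(c,q)[:3]: print(q,np.round(r['point'],1),round(r['confidence'],2),np.round(atz(c,r['point'],.03),4))
pickle.dump({k:np.array(v) for k,v in c.items() if k!='shot'},open('w2.pkl','wb'))
plan(np.array([.47,.19,.33]),Rdown(-.07))
E
```

```text
t 2.55 p [ 0.5057 -0.1067  0.2857] F [-0.72  1.21  0.31] T [ 0.063 -0.021 -0.007] op 1.0
blank_brass [315.2 241.6] 0.88 [ 0.3789 -0.1828  0.03  ]
blank_brass [228.1  63.2] 0.72 [ 0.6366 -0.086   0.03  ]
blank_brass [263.9 159.8] 0.66 [ 0.5098 -0.1186  0.03  ]
t 2.65 n 7 dist 0.3086 ang 0.0429
[-0.95 -4.25 -0.69] [ 0.001 -0.001 -0.006]
[-0.92 -4.26 -0.68] [ 0.001 -0.001 -0.006]
[-0.9  -4.26 -0.68] [ 0.001 -0.001 -0.006]
[-0.87 -4.27 -0.67] [ 0.001 -0.001 -0.006]
[-0.85 -4.27 -0.66] [ 0.001 -0.001 -0.006]
[-0.82 -4.28 -0.66] [ 0.001 -0.001 -0.006]
[-0.8  -4.29 -0.65] [ 0.001 -0.001 -0.006]
```

View pics/w2.png

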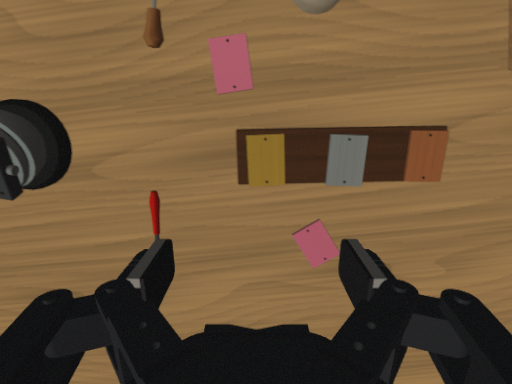

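Request:
jog_arm:
  series:
    - {"fingers": 100, "tx": -0.4, "ty": -4.3, "tz": -0.4, "wx": 0, "wy": 0, "wz": 0}
    - {"fingers": 100, "tx": -0.4, "ty": -4.3, "tz": -0.4, "wx": 0, "wy": 0, "wz": 0}
    - {"fingers": 100, "tx": -0.4, "ty": -4.3, "tz": -0.4, "wx": 0, "wy": 0, "wz": 0}
    - {"fingers": 100, "tx": -0.4, "ty": -4.3, "tz": -0.4, "wx": 0, "wy": 0, "wz": 0}
    - {"fingers": 100, "tx": -0.4, "ty": -4.3, "tz": -0.4, "wx": 0, "wy": 0, "wz": 0}

```text
time: 3.15
position: [0.5087, 0.0865, 0.3005]
eef_rot: [3.114, -0.232, 0.002]
wrist_force: [0.7, 0.6, 0.0]
opening: 0.999
```

Request:
jog_arm:
  series:
    - {"fingers": 100, "tx": -0.4, "ty": -4.3, "tz": 0, "wx": 0, "wy": 0, "wz": 0}
    - {"fingers": 100, "tx": -0.4, "ty": -4.3, "tz": 0, "wx": 0, "wy": 0, "wz": 0}
    - {"fingers": 100, "tx": 0, "ty": 0, "tz": 0, "wx": 0, "wy": 0, "wz": 0}
    - {"fingers": 100, "tx": 0, "ty": 0, "tz": 0, "wx": 0, "wy": 0, "wz": 0}

```text
time: 3.55
position: [0.5142, 0.1742, 0.2991]
eef_rot: [3.113, -0.235, 0.004]
wrist_force: [-0.7, -0.7, -0.7]
opening: 0.998
```

```bash
cat >> h.py <<'E'
import pickle
def shot(n,name):
    c=bot.camera(n);save(c['pixels'],name+'.png')
    c={k:(np.array(v) if k!='shot' else v) for k,v in c.items()};pickle.dump(c,open(name+'.pkl','wb'));return c
def yellow(c,near=None,k=3):
    hsv=cv2.cvtColor(c['pixels'],cv2.COLOR_RGB2HSV)
    m=((hsv[...,0]>18)&(hsv[...,0]<33)&(hsv[...,1]>185)&(hsv[...,2]>60)).astype(np.uint8)
    n,l,s,ce=cv2.connectedComponentsWithStats(m)
    return [(i,s[i,4],np.round(ce[i],1)) for i in np.argsort(-s[:,4]) if i>0 and s[i,4]>60][:k],l
E
python3 - <<'E'
from h import *
s=st()
for n,f in [('wrist','p1'),('scene','ps'),('top','pt')]:
    c=shot(n,f);print(f,yellow(c)[0])
s=st()
E
```

```text
t 3.55 p [0.5142 0.1742 0.2991] F [-0.66 -0.74 -0.68] T [-0.032 -0.025 -0.033] op 0.998
p1 [(np.int64(1), np.int32(1576), array([200.9, 158.6]))]
ps [(np.int64(102), np.int32(361), array([206.4, 188.1])), (np.int64(103), np.int32(199), array([331.6, 186.1]))]
pt [(np.int64(2), np.int32(340), array([300.1, 208.9]))]
t 3.7 p [0.5142 0.1736 0.2992] F [-0.28  0.32 -0.1 ] T [ 0.006 -0.011 -0.074] op 1.0
```

View pics/p1.png

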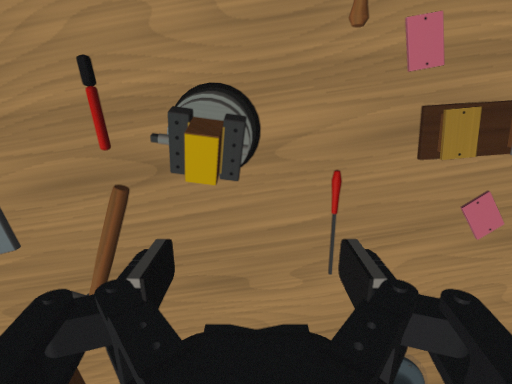

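```bash
cat >> h.py <<'E'
def Rt(yaw,th): return (R.from_euler('z',yaw)*R.from_euler('y',-th)).as_matrix()@np.diag([1,-1,-1.])
E
python3 - <<'E'
from h import *
plan(np.array([.45,.225,.28]),Rt(-.17,.4),smax=4)
E
```

```text
t 3.7 n 4 dist 0.0845 ang 0.3966
[-1.78 -1.03  0.45] [0.004 0.099 0.005]
[-1.83 -1.02  0.28] [0.004 0.099 0.005]
[-1.85 -1.01  0.1 ] [0.004 0.099 0.005]
[-1.86 -1.   -0.08] [0.004 0.099 0.005]
```

Request:
jog_arm:
  series:
    - {"fingers": 100, "tx": -1.8, "ty": -1.0, "tz": 0.4, "wx": 0, "wy": 0.1, "wz": 0}
    - {"fingers": 100, "tx": -1.8, "ty": -1.0, "tz": 0.3, "wx": 0, "wy": 0.1, "wz": 0}
    - {"fingers": 100, "tx": -1.8, "ty": -1.0, "tz": 0.1, "wx": 0, "wy": 0.1, "wz": 0}
    - {"fingers": 100, "tx": -1.8, "ty": -1.0, "tz": 0, "wx": 0, "wy": 0.1, "wz": 0}
    - {"fingers": 100, "tx": 0, "ty": 0, "tz": 0, "wx": 0, "wy": 0, "wz": 0}

```text
time: 4.2
position: [0.455, 0.2122, 0.2778]
eef_rot: [3.007, -0.26, 0.64]
wrist_force: [0.4, 0.5, -0.1]
opening: 1.001
```

```bash
python3 - <<'E'
from h import *
s=st();c=shot('wrist','p2');print(yellow(c)[0])
E
python3 - <<'E'
import cv2,numpy as np
a=cv2.imread('pics/p1.png')[90:210,130:290];b=cv2.imread('pics/p2.png')
o=np.vstack([cv2.resize(a,(400,300),interpolation=2),cv2.resize(b,(400,300))]);cv2.imwrite('pics/v4.png',o)
E
```

```text
t 4.2 p [0.455  0.2122 0.2778] F [ 0.37  0.47 -0.1 ] T [0.088 0.444 0.013] op 1.001
[(np.int64(1), np.int32(1774), array([227. , 162.8]))]
```

View pics/v4.png

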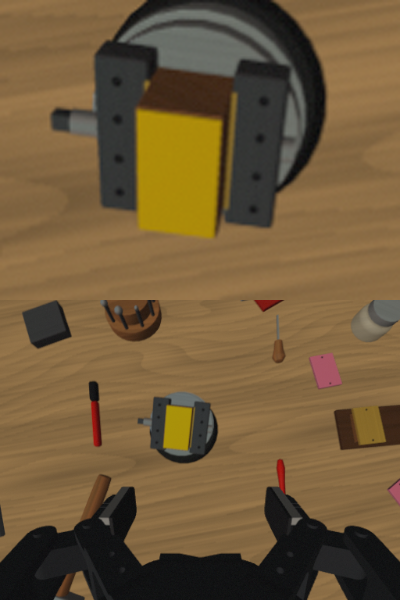

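```bash
cat > fit.py <<'E'
from h import *
from scipy.optimize import least_squares
def contour(c,near):
    n,l=yellow(c,k=6); i=min(n,key=lambda q:np.hypot(*(q[2]-near)))[0]
    m=cv2.morphologyEx((l==i).astype(np.uint8),cv2.MORPH_OPEN,np.ones((3,3),np.uint8))
    return max(cv2.findContours(m,cv2.RETR_EXTERNAL,cv2.CHAIN_APPROX_NONE)[0],key=len)[:,0].astype(float)
def quad(v,lx=.058,ly=.034,lvl=True):
    M=(R.from_euler('z',v[3])*R.from_euler('y',-v[4])).as_matrix()
    Q=np.array([[1,1],[1,-1],[-1,-1],[-1,1]])*[lx/2,ly/2]
    return np.array(v[:3])+Q@M[:,:2].T
def fit(obs,v0,off=0.5,**k):
    def res(v):
        o=[]
        for c,ct,w in obs:
            pl=proj(c,quad(v,**k)).astype(np.float32)
            o+=[w*(cv2.pointPolygonTest(pl,(float(x),float(y)),True)-off)/np.sqrt(len(ct)) for x,y in ct]
        return o
    s=least_squares(res,v0,x_scale=[.01,.01,.01,.1,.1],diff_step=1e-4,loss='soft_l1',f_scale=.1)
    return s.x,[np.round(np.array(res(s.x)).std(),3)]
E
python3 - <<'E'
from fit import *
L=lambda f:pickle.load(open(f+'.pkl','rb'))
p1,p2,ps=L('p1'),L('p2'),L('ps')
c1=contour(p1,[201,158]);c2=contour(p2,[227,163]);cs=contour(ps,[331,186])
print(len(c1),len(c2),len(cs))
v0=[.53,.235,.13,-.17,.4]
for nm,ob in [('12',[(p1,c1,1),(p2,c2,1)]),('12s',[(p1,c1,1),(p2,c2,1),(ps,cs,1)]),('1',[(p1,c1,1)]),('2',[(p2,c2,1)]),('s',[(ps,cs,1)])]:
  for off in [0.3,.5]:
    print(nm,off,*[np.round(a,4) for a in fit(ob,v0,off)])
# pad in p1 vs quads corners
for c,ct in[(p1,c1),(p2,c2)]: print(np.round(cv2.boxPoints(cv2.minAreaRect(ct.astype(np.float32))),1).tolist())
E
```

```text
155 168 49
12 0.3 [ 0.5422  0.2258  0.1312 -0.292   0.3532] [0.033]
12 0.5 [ 0.5422  0.2257  0.1317 -0.2897  0.3392] [0.033]
12s 0.3 [ 0.5425  0.2261  0.1294 -0.2897  0.3307] [0.052]
12s 0.5 [ 0.5425  0.226   0.1299 -0.2875  0.3157] [0.054]
1 0.3 [ 0.5423  0.2262  0.1307 -0.2936  0.3434] [0.021]
1 0.5 [ 0.5428  0.2255  0.1343 -0.2945  0.3494] [0.021]
2 0.3 [ 0.5419  0.2255  0.1312 -0.2992  0.4306] [0.023]
2 0.5 [ 0.541   0.2254  0.1347 -0.3009  0.4491] [0.024]
s 0.3 [ 0.557   0.2241  0.1487 -0.2728  0.3123] [0.042]
s 0.5 [ 0.5759  0.2195  0.178  -0.2728  0.3136] [0.042]
[[185.0, 134.0], [218.0, 134.0], [218.0, 184.0], [185.0, 184.0]]
[[207.8000030517578, 188.3000030517578], [213.1999969482422, 134.1999969482422], [246.0, 137.5], [240.60000610351562, 191.60000610351562]]
```

```bash
cat >> h.py <<'E'
def camtool():  # ray function in tool frame from p2
    c=pickle.load(open('p2.pkl','rb'));return c
def viewpose(pad,M,px,dist,P2=(.455,.2122,.2778),r2=(3.007,-.26,.64)):
    c=camtool();T=R.from_rotvec(r2).as_matrix();o,d=ray(c,px)
    ot=T.T@(o-np.array(P2));dt=T.T@d
    return pad-M@(ot+dt*dist)
E
python3 - <<'E'
from h import *
pad=np.array([.542,.226,.131]);M=Rt(-.29,-.35)
P=viewpose(pad,M,(256,130),.24);print(P)
plan(P,M,smax=4)
E
```

```text
[0.52894055 0.22936552 0.25567872]
t 4.25 n 7 dist 0.0774 ang 0.7807
[ 0.74 -0.45  0.69] [ 0.002 -0.11   0.016]
[ 0.8  -0.46  0.61] [ 0.002 -0.11   0.016]
[ 0.86 -0.47  0.52] [ 0.002 -0.11   0.016]
[ 0.9  -0.48  0.42] [ 0.002 -0.11   0.016]
[ 0.93 -0.5   0.32] [ 0.002 -0.11   0.016]
[ 0.95 -0.51  0.22] [ 0.002 -0.11   0.016]
[ 0.96 -0.53  0.11] [ 0.002 -0.11   0.016]
```

Request:
jog_arm:
  series:
    - {"fingers": 100, "tx": 0.7, "ty": -0.5, "tz": 0.6, "wx": 0, "wy": -0.11, "wz": 0.02}
    - {"fingers": 100, "tx": 0.8, "ty": -0.5, "tz": 0.6, "wx": 0, "wy": -0.11, "wz": 0.02}
    - {"fingers": 100, "tx": 0.8, "ty": -0.5, "tz": 0.5, "wx": 0, "wy": -0.11, "wz": 0.02}
    - {"fingers": 100, "tx": 0.9, "ty": -0.5, "tz": 0.4, "wx": 0, "wy": -0.11, "wz": 0.02}
    - {"fingers": 100, "tx": 0.9, "ty": -0.5, "tz": 0.3, "wx": 0, "wy": -0.11, "wz": 0.02}

```text
time: 4.75
position: [0.5123, 0.217, 0.2667]
eef_rot: [-3.085, 0.452, 0.218]
wrist_force: [0.6, 0.0, -0.1]
opening: 0.997
```

Request:
jog_arm:
  series:
    - {"fingers": 100, "tx": 0.9, "ty": -0.5, "tz": 0.2, "wx": 0, "wy": -0.11, "wz": 0.02}
    - {"fingers": 100, "tx": 0.9, "ty": -0.5, "tz": 0.1, "wx": 0, "wy": -0.11, "wz": 0.02}
    - {"fingers": 100, "tx": 0, "ty": 0, "tz": 0, "wx": 0, "wy": 0, "wz": 0}
    - {"fingers": 100, "tx": 0, "ty": 0, "tz": 0, "wx": 0, "wy": 0, "wz": 0}

```text
time: 5.15
position: [0.5455, 0.2075, 0.2563]
eef_rot: [-2.991, 0.544, 0.564]
wrist_force: [-1.0, 0.4, -0.7]
opening: 1.001
```

```bash
python3 - <<'E'
from fit import *
s=st();c=shot('wrist','p3');n=yellow(c)[0];print(n)
L=lambda f:pickle.load(open(f+'.pkl','rb'))
p1,p2=L('p1'),L('p2')
c1=contour(p1,[201,158]);c2=contour(p2,[227,163]);c3=contour(c,[250,130])
v0=[.542,.226,.131,-.29,.34]
for nm,ob in [('123',[(p1,c1,1),(p2,c2,1),(c,c3,1)]),('3',[(c,c3,1)]),('13',[(p1,c1,1),(c,c3,1)]),('23',[(p2,c2,1),(c,c3,1)])]:
  for off in [0.2,.5]:
    print(nm,off,*[np.round(a,4) for a in fit(ob,v0,off)])
v=fit(ob,v0,.4)[0]
im=c['pixels'].copy();cv2.polylines(im,[np.int32(np.round(proj(c,quad(v))*16))],True,(0,0,255),1,cv2.LINE_AA,4);save(cv2.resize(im,(768,576)),'v5.png')
E
```

```text
t 5.15 p [0.5455 0.2075 0.2563] F [-1.05  0.39 -0.67] T [-0.036 -0.333  0.052] op 1.001
[(np.int64(1), np.int32(1794), array([235.9, 145.2]))]
123 0.2 [ 0.5426  0.226   0.1287 -0.2923  0.3346] [0.039]
123 0.5 [ 0.5427  0.2259  0.1292 -0.2894  0.3202] [0.041]
3 0.2 [ 0.543   0.2257  0.1291 -0.2948  0.3362] [0.023]
3 0.5 [ 0.5447  0.2249  0.1326 -0.2942  0.3386] [0.022]
13 0.2 [ 0.5418  0.2267  0.1267 -0.2924  0.3256] [0.031]
13 0.5 [ 0.5421  0.2265  0.1275 -0.2895  0.3137] [0.036]
23 0.2 [ 0.5428  0.2257  0.1287 -0.2921  0.3363] [0.027]
23 0.5 [ 0.5429  0.2256  0.1291 -0.2899  0.3229] [0.028]
```

View pics/v5.png

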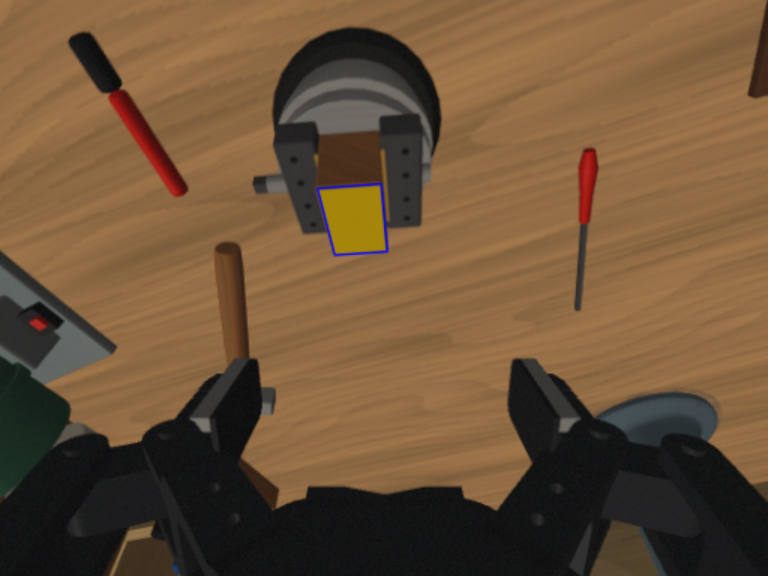

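```bash
python3 - <<'E'
from fit import *
L=lambda f:pickle.load(open(f+'.pkl','rb'))
def bc(c,near):
    hsv=cv2.cvtColor(c['pixels'],cv2.COLOR_RGB2HSV); p=hsv[near[1],near[0]];print(p)
    m=((abs(hsv[...,0].astype(int)-p[0])<6)&(hsv[...,1]>150)&(hsv[...,2]>p[2]*.65)).astype(np.uint8)
    m=cv2.morphologyEx(m,cv2.MORPH_CLOSE,np.ones((3,3),np.uint8));m=cv2.morphologyEx(m,cv2.MORPH_OPEN,np.ones((3,3),np.uint8))
    n,l,s,_=cv2.connectedComponentsWithStats(m);i=l[near[1],near[0]];print(s[i])
    return max(cv2.findContours((l==i).astype(np.uint8),0,1)[0],key=len)[:,0].astype(float)
w2,p1=L('w2'),L('p1')
a=bc(w2,(266,160));b=bc(p1,(461,132))
for ob in [[(w2,a,1)],[(w2,a,1),(p1,b,1)]]: print(*[np.round(x,4) for x in fit(ob,[.508,-.118,.036,-.07,0],.4,lx=.07,ly=.05)])
plan(np.array([.508,-.12,.26]),Rdown(-.07),smax=4.5)
E
```

```text
[ 20 176 136]
[ 246  134   39   53 1950]
[ 20 176 136]
[ 440  107   42   53 1875]
[ 0.5104 -0.1207  0.0385 -0.0689  0.    ] [0.024]
[ 0.5095 -0.1205  0.0339 -0.0675  0.    ] [0.052]
t 5.2 n 8 dist 0.3283 ang 0.4692
[ 0.93  3.98 -0.34] [-0.004  0.046 -0.036]
[ 0.8   4.02 -0.28] [-0.004  0.046 -0.036]
[ 0.67  4.04 -0.23] [-0.004  0.046 -0.036]
[ 0.53  4.07 -0.18] [-0.004  0.046 -0.036]
[ 0.39  4.08 -0.15] [-0.004  0.046 -0.036]
[ 0.25  4.1  -0.11] [-0.004  0.046 -0.036]
[ 0.11  4.1  -0.09] [-0.004  0.046 -0.036]
[-0.04  4.1  -0.07] [-0.004  0.046 -0.036]
```

Request:
jog_arm:
  series:
    - {"fingers": 100, "tx": 0.9, "ty": 4.0, "tz": -0.3, "wx": 0, "wy": 0.05, "wz": -0.04}
    - {"fingers": 100, "tx": 0.8, "ty": 4.0, "tz": -0.3, "wx": 0, "wy": 0.05, "wz": -0.04}
    - {"fingers": 100, "tx": 0.7, "ty": 4.0, "tz": -0.2, "wx": 0, "wy": 0.05, "wz": -0.04}
    - {"fingers": 100, "tx": 0.5, "ty": 4.0, "tz": -0.2, "wx": 0, "wy": 0.05, "wz": -0.04}
    - {"fingers": 100, "tx": 0.4, "ty": 4.1, "tz": -0.1, "wx": 0, "wy": 0.05, "wz": -0.04}

```text
time: 5.7
position: [0.5215, 0.0058, 0.2593]
eef_rot: [-3.09, 0.209, 0.147]
wrist_force: [0.1, 0.3, -0.6]
opening: 0.998
```

Request:
jog_arm:
  series:
    - {"fingers": 100, "tx": 0.2, "ty": 4.1, "tz": 0.5, "wx": 0, "wy": 0.05, "wz": -0.04}
    - {"fingers": 100, "tx": 0.1, "ty": 4.1, "tz": 1.5, "wx": 0, "wy": 0.05, "wz": -0.04}
    - {"fingers": 100, "tx": 0, "ty": 4.1, "tz": 2, "wx": 0, "wy": 0.03, "wz": 0}
    - {"fingers": 100, "tx": 0, "ty": 0, "tz": 0, "wx": 0, "wy": 0, "wz": 0}

```text
time: 6.1
position: [0.507, -0.1262, 0.2208]
eef_rot: [-3.116, 0.09, -0.086]
wrist_force: [-0.6, -0.2, 0.0]
opening: 0.997
```

```bash
python3 - <<'E'
from h import *
plan(np.array([.510,-.1206,.15]),Rdown(-.068),smax=4)
E
```

```text
t 6.1 n 2 dist 0.0711 ang 0.0609
[-0.06 -0.2   3.55] [-0.012 -0.027  0.005]
[ 0.04 -0.24  3.54] [-0.012 -0.027  0.005]
```

Request:
jog_arm:
  series:
    - {"fingers": 100, "tx": 0, "ty": -0.2, "tz": 3.5, "wx": -0.012, "wy": -0.027, "wz": 0.005}
    - {"fingers": 100, "tx": 0, "ty": -0.3, "tz": 3.5, "wx": -0.012, "wy": -0.027, "wz": 0.005}
    - {"fingers": 100, "tx": 0, "ty": 0, "tz": 0, "wx": 0, "wy": 0, "wz": 0}
    - {"fingers": 100, "tx": 0, "ty": 0, "tz": 0, "wx": 0, "wy": 0, "wz": 0}

```text
time: 6.5
position: [0.5097, -0.1217, 0.1564]
eef_rot: [3.133, -0.11, 0.016]
wrist_force: [0.2, -0.1, -0.2]
opening: 1.003
```

```bash
cat >> fit.py <<'E'
def bc(c,near):
    hsv=cv2.cvtColor(c['pixels'],cv2.COLOR_RGB2HSV); p=hsv[near[1],near[0]]
    m=((abs(hsv[...,0].astype(int)-p[0])<6)&(hsv[...,1]>150)&(hsv[...,2]>p[2]*.65)).astype(np.uint8)
    m=cv2.morphologyEx(m,cv2.MORPH_CLOSE,np.ones((7,7),np.uint8));m=cv2.morphologyEx(m,cv2.MORPH_OPEN,np.ones((3,3),np.uint8))
    n,l,s,_=cv2.connectedComponentsWithStats(m);i=l[near[1],near[0]];print(p,s[i])
    return max(cv2.findContours((l==i).astype(np.uint8),0,1)[0],key=len)[:,0].astype(float)
E
python3 - <<'E'
from fit import *
st();c=shot('wrist','b1');w2=pickle.load(open('w2.pkl','rb'))
q=proj(c,[.510,-.1206,.036])[0];print(q)
b=bc(c,tuple(int(x)+5 for x in q));a=bc(w2,(266,160))
for ob in [[(c,b,1)],[(w2,a,1),(c,b,1)]]:
    v=fit(ob,[.510,-.1206,.036,-.07,0.02],.4,lx=.07,ly=.05);print(*[np.round(x,4) for x in v])
im=c['pixels'].copy();cv2.polylines(im,[np.int32(np.round(proj(c,quad(v[0],.07,.05))*16))],True,(0,0,255),1,cv2.LINE_AA,4);save(im,'v6.png')
v=v[0];plan(np.array([v[0],v[1],.032]),Rdown(v[3]),smax=4)
E
```

```text
t 6.5 p [ 0.5097 -0.1217  0.1564] F [ 0.16 -0.07 -0.21] T [ 0.002 -0.025 -0.023] op 1.003
[254.76481798 191.58712868]
[ 20 176 142] [ 225  154   57   74 4067]
[ 20 176 136] [ 246  134   39   53 1950]
[ 0.5104 -0.1196  0.0377 -0.062   0.0291] [0.018]
[ 0.5106 -0.1199  0.039  -0.0632  0.0432] [0.032]
t 6.55 n 4 dist 0.1245 ang 0.014
[-0.01 -0.06  3.11] [ 0.002 -0.003 -0.002]
[ 0.   -0.05  3.11] [ 0.002 -0.003 -0.002]
[ 0.01 -0.05  3.11] [ 0.002 -0.003 -0.002]
[ 0.02 -0.05  3.11] [ 0.002 -0.003 -0.002]
```

View pics/v6.png

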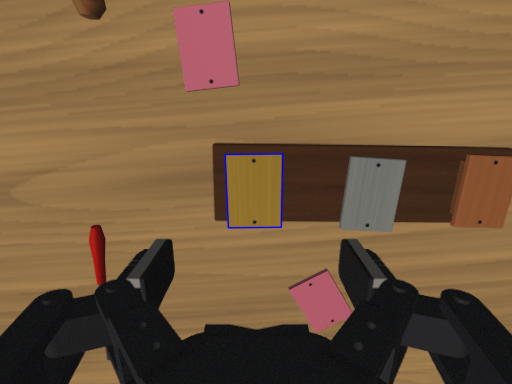

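Request:
jog_arm:
  series:
    - {"fingers": 100, "tx": 0, "ty": -0.1, "tz": 3.1, "wx": 0.002, "wy": -0.003, "wz": -0.002}
    - {"fingers": 100, "tx": 0, "ty": -0.1, "tz": 3.1, "wx": 0.002, "wy": -0.003, "wz": -0.002}
    - {"fingers": 100, "tx": 0, "ty": 0, "tz": 2.5, "wx": 0.002, "wy": -0.003, "wz": -0.002}
    - {"fingers": 100, "tx": 0, "ty": 0, "tz": 2, "wx": 0, "wy": 0, "wz": 0}
    - {"fingers": 100, "tx": 0, "ty": 0, "tz": 0, "wx": 0, "wy": 0, "wz": 0}

```text
time: 7.05
position: [0.5204, -0.1214, 0.0602]
eef_rot: [3.133, -0.097, 0.041]
wrist_force: [-0.7, 0.1, -0.3]
opening: 1.0
```

```bash
python3 - <<'E'
from h import *
st();plan(np.array([.5105,-.12,.032]),Rdown(-.064),smax=4)
E
```

```text
t 7.05 p [ 0.5204 -0.1214  0.0602] F [-0.65  0.12 -0.25] T [-0.041  0.076 -0.022] op 1.0
t 7.05 n 1 dist 0.0299 ang 0.0271
[-1.07 -0.09  2.79] [ 0.006 -0.026  0.002]
```

Request:
jog_arm:
  series:
    - {"fingers": 100, "tx": -0.9, "ty": -0.1, "tz": 0.5, "wx": 0.006, "wy": -0.026, "wz": 0.002}
    - {"fingers": 100, "tx": -0.2, "ty": 0, "tz": 1, "wx": 0, "wy": 0, "wz": 0}
    - {"fingers": 100, "tx": 0, "ty": 0, "tz": 0.8, "wx": 0, "wy": 0, "wz": 0}
    - {"fingers": 100, "tx": 0, "ty": 0, "tz": 0.4, "wx": 0, "wy": 0, "wz": 0}
    - {"fingers": 100, "tx": 0, "ty": 0, "tz": 0, "wx": 0, "wy": 0, "wz": 0}

```text
time: 7.55
position: [0.5137, -0.1207, 0.0378]
eef_rot: [3.138, -0.101, 0.016]
wrist_force: [0.5, 0.4, 0.0]
opening: 1.0
```

```bash
python3 - <<'E'
from h import *
st();plan(np.array([.5105,-.12,.032]),Rdown(-.064),smax=4)
E
```

```text
t 7.55 p [ 0.5137 -0.1207  0.0378] F [0.49 0.41 0.04] T [-0.044  0.012  0.045] op 1.0
t 7.55 n 1 dist 0.0067 ang 0.0102
[-0.33 -0.05  0.57] [ 0.002 -0.01  -0.   ]
```

Request:
jog_arm:
  series:
    - {"fingers": 100, "tx": -0.3, "ty": -0.1, "tz": 0.5, "wx": 0.002, "wy": -0.01, "wz": 0}
    - {"fingers": 100, "tx": -0.1, "ty": 0, "tz": 0.1, "wx": 0, "wy": 0, "wz": 0}
    - {"fingers": 100, "tx": 0, "ty": 0, "tz": 0, "wx": 0, "wy": 0, "wz": 0}

```text
time: 7.85
position: [0.51, -0.1194, 0.0316]
eef_rot: [-3.14, 0.101, 0.0]
wrist_force: [0.2, 0.2, -0.6]
opening: 0.998
```

Request:
jog_arm:
  series:
    - {"fingers": 30, "tx": 0, "ty": 0, "tz": 0, "wx": 0, "wy": 0, "wz": 0}
    - {"fingers": 30, "tx": 0, "ty": 0, "tz": 0, "wx": 0, "wy": 0, "wz": 0}
    - {"fingers": 30, "tx": 0, "ty": 0, "tz": 0, "wx": 0, "wy": 0, "wz": 0}
    - {"fingers": 30, "tx": 0, "ty": 0, "tz": 0, "wx": 0, "wy": 0, "wz": 0}
    - {"fingers": 30, "tx": 0, "ty": 0, "tz": 0, "wx": 0, "wy": 0, "wz": 0}
  squeeze: 50

```text
time: 8.35
position: [0.5103, -0.1195, 0.032]
eef_rot: [-3.14, 0.101, -0.0]
wrist_force: [0.3, -0.6, -0.9]
opening: 0.572
```

```bash
python3 - <<'E'
from h import *
st();plan(np.array([.5105,-.12,.032]),Rdown(-.064),smax=4)
E
```

```text
t 8.35 p [ 0.5103 -0.1195  0.032 ] F [ 0.32 -0.62 -0.85] T [0.018 0.016 0.031] op 0.572
t 8.35 n 1 dist 0.0005 ang 0.0005
[0.02 0.05 0.  ] [-0. -0. -0.]
```

Request:
jog_arm:
  series:
    - {"fingers": 30, "tx": 0, "ty": 0, "tz": -0.8, "wx": 0, "wy": 0, "wz": 0}
    - {"fingers": 30, "tx": 0, "ty": 0, "tz": -2, "wx": 0, "wy": 0, "wz": 0}
    - {"fingers": 30, "tx": 0, "ty": 0, "tz": -3, "wx": 0, "wy": 0, "wz": 0}
    - {"fingers": 30, "tx": 0, "ty": 0, "tz": -4, "wx": 0, "wy": 0, "wz": 0}
    - {"fingers": 30, "tx": 0, "ty": 0, "tz": -4, "wx": 0, "wy": 0, "wz": 0}

```text
time: 8.85
position: [0.5021, -0.118, 0.1667]
eef_rot: [-3.134, 0.099, 0.033]
wrist_force: [1.5, 0.4, -2.3]
opening: 0.569
```

Request:
jog_arm:
  series:
    - {"fingers": 30, "tx": 0, "ty": 0, "tz": -4, "wx": 0, "wy": 0, "wz": 0}
    - {"fingers": 30, "tx": 0, "ty": 0, "tz": -3, "wx": 0, "wy": 0, "wz": 0}
    - {"fingers": 30, "tx": 0, "ty": 0, "tz": 0, "wx": 0, "wy": 0, "wz": 0}
    - {"fingers": 30, "tx": 0, "ty": 0, "tz": 0, "wx": 0, "wy": 0, "wz": 0}

```text
time: 9.25
position: [0.5051, -0.1182, 0.2459]
eef_rot: [-3.138, 0.098, 0.017]
wrist_force: [0.1, -0.5, -3.2]
opening: 0.567
```

```bash
python3 - <<'E'
from h import *
st();pad=np.array([.5426,.226,.1287]);M=Rt(-.291,.335)
plan(pad-M[:,2]*.08,M,smax=3.8)
E
```

```text
t 9.25 p [ 0.5051 -0.1182  0.2459] F [ 0.14 -0.47 -3.19] T [-0.048  0.006 -0.034] op 0.567
t 9.25 n 10 dist 0.3544 ang 0.4141
[-0.09 -3.52  0.42] [-0.004  0.034  0.023]
[-0.19 -3.52  0.41] [-0.004  0.034  0.023]
[-0.28 -3.51  0.38] [-0.004  0.034  0.023]
[-0.37 -3.51  0.36] [-0.004  0.034  0.023]
[-0.46 -3.5   0.33] [-0.004  0.034  0.023]
[-0.55 -3.49  0.3 ] [-0.004  0.034  0.023]
[-0.64 -3.48  0.27] [-0.004  0.034  0.023]
[-0.73 -3.46  0.23] [-0.004  0.034  0.023]
[-0.81 -3.44  0.19] [-0.004  0.034  0.023]
[-0.9  -3.43  0.15] [-0.004  0.034  0.023]
```

Request:
jog_arm:
  series:
    - {"fingers": 30, "tx": -0.1, "ty": -3.5, "tz": 0.2, "wx": 0, "wy": 0.034, "wz": 0.023}
    - {"fingers": 30, "tx": -0.2, "ty": -3.5, "tz": 0.2, "wx": 0, "wy": 0.034, "wz": 0.023}
    - {"fingers": 30, "tx": -0.3, "ty": -3.5, "tz": 0.2, "wx": 0, "wy": 0.034, "wz": 0.023}
    - {"fingers": 30, "tx": -0.4, "ty": -3.5, "tz": 0.2, "wx": 0, "wy": 0.034, "wz": 0.023}
    - {"fingers": 30, "tx": -0.5, "ty": -3.5, "tz": 0.2, "wx": 0, "wy": 0.034, "wz": 0.023}

```text
time: 9.75
position: [0.5055, 0.0534, 0.2249]
eef_rot: [3.11, -0.311, 0.233]
wrist_force: [0.4, -0.6, -1.9]
opening: 0.573
```

Request:
jog_arm:
  series:
    - {"fingers": 30, "tx": -0.5, "ty": -3.5, "tz": 0.1, "wx": 0, "wy": 0.034, "wz": 0.023}
    - {"fingers": 30, "tx": -0.6, "ty": -3.5, "tz": 0.1, "wx": 0, "wy": 0.034, "wz": 0.023}
    - {"fingers": 30, "tx": -0.7, "ty": -3.5, "tz": 0, "wx": 0, "wy": 0.034, "wz": 0.023}
    - {"fingers": 30, "tx": 0, "ty": 0, "tz": 0, "wx": 0, "wy": 0, "wz": 0}
    - {"fingers": 30, "tx": 0, "ty": 0, "tz": 0, "wx": 0, "wy": 0, "wz": 0}

```text
time: 10.25
position: [0.4993, 0.1689, 0.2077]
eef_rot: [3.08, -0.399, 0.362]
wrist_force: [-1.3, -0.7, -1.1]
opening: 0.565
```

```bash
python3 - <<'E'
from h import *
st();pad=np.array([.5426,.226,.1287]);M=Rt(-.291,.335)
plan(pad-M[:,2]*.08,M,smax=2)
E
```

```text
t 10.25 p [0.4993 0.1689 0.2077] F [-1.25 -0.7  -1.06] T [ 0.038  0.327 -0.011] op 0.565
t 10.25 n 4 dist 0.0672 ang 0.1102
[ 0.   -1.68  0.11] [-0.006  0.026  0.007]
[-0.01 -1.68  0.1 ] [-0.006  0.026  0.007]
[-0.03 -1.68  0.09] [-0.006  0.026  0.007]
[-0.04 -1.68  0.08] [-0.006  0.026  0.007]
```

Request:
jog_arm:
  series:
    - {"fingers": 30, "tx": 0, "ty": -1.7, "tz": 0.1, "wx": -0.006, "wy": 0.026, "wz": 0.007}
    - {"fingers": 30, "tx": 0, "ty": -1.7, "tz": 0.1, "wx": -0.006, "wy": 0.026, "wz": 0.007}
    - {"fingers": 30, "tx": 0, "ty": -1.7, "tz": 0.1, "wx": -0.006, "wy": 0.026, "wz": 0.007}
    - {"fingers": 30, "tx": 0, "ty": -1.7, "tz": 0.1, "wx": -0.006, "wy": 0.026, "wz": 0.007}
    - {"fingers": 30, "tx": 0, "ty": 0, "tz": 0, "wx": 0, "wy": 0, "wz": 0}

```text
time: 10.75
position: [0.5144, 0.2283, 0.1946]
eef_rot: [3.01, -0.447, 0.489]
wrist_force: [-0.6, 0.2, -3.0]
opening: 0.571
```

```bash
python3 - <<'E'
from h import *
st();pad=np.array([.5426,.226,.1287]);M=Rt(-.291,.335)
plan(pad-M[:,2]*.06,M,smax=2)
c=shot('wrist','g1');save(cv2.resize(c['pixels'],(768,576)),'v7.png')
shot('scene','gs')
E
```

```text
t 10.75 p [0.5144 0.2283 0.1946] F [-0.56  0.21 -3.03] T [0.217 0.492 0.056] op 0.571
t 10.75 n 1 dist 0.0135 ang 0.0175
[ 0.46 -0.6   1.11] [ 0.014  0.011 -0.002]
```

View pics/v7.png

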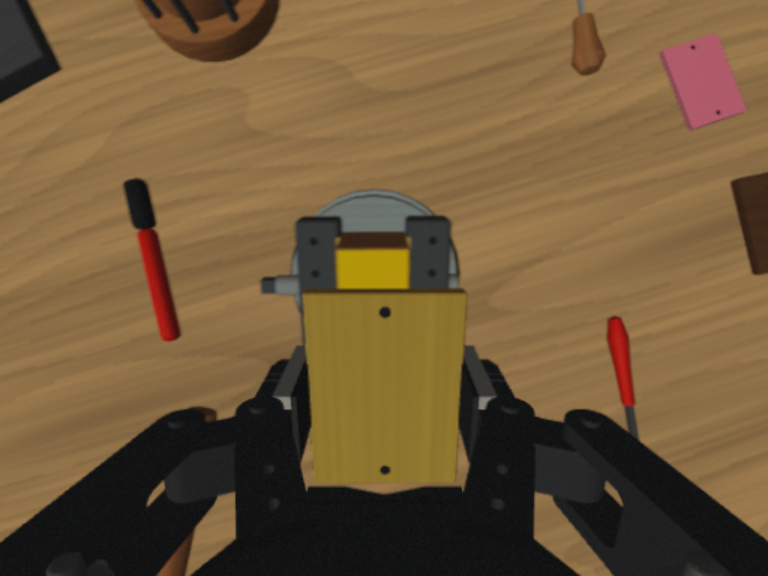

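```bash
python3 - <<'E'
from fit import *
c=pickle.load(open('g1.pkl','rb'));b=bc(c,(256,260))
T=R.from_rotvec([3.01,-.447,.489]).as_matrix();p=np.array([.5144,.2283,.1946])
for off in(.2,.4,.6):
    v,e=fit([(c,b,1)],[.512,.23,.2,-.29,.33],off,lx=.07,ly=.05)
    M=Rt(v[3],v[4]);print(np.round(v,4),e,'in tool',np.round(T.T@(v[:3]-p),4),np.round(R.from_matrix(T.T@M).as_rotvec(),4))
# level check
print('tool yaw/tilt: n',np.round(-T[:,2],3))
pl=proj(c,quad([.5426,.226,.1287,-.291,.335]));print(np.round(pl,1))
hs=cv2.cvtColor(c['pixels'],cv2.COLOR_RGB2HSV);n,l=yellow(c);print(n)
ct=contour(c,[248,178]);print(ct.min(0),ct.max(0))
print(c['pixels'][155:200:3,248].tolist())
E
```

```text
[ 22 170 141] [  202   166   109   156 14301]
[ 0.5199  0.2274  0.1995 -0.3165  0.0432] [np.float64(0.284)] in tool [ 0.0068 -0.0007 -0.0029] [ 0.0084 -0.2808  0.0216]
[ 0.5199  0.2274  0.2    -0.3164  0.0439] [np.float64(0.284)] in tool [ 0.007  -0.0007 -0.0034] [ 0.0084 -0.2801  0.0215]
[ 0.52    0.2273  0.2005 -0.3161  0.0465] [np.float64(0.284)] in tool [ 0.0072 -0.0007 -0.0038] [ 0.0084 -0.2776  0.0213]
tool yaw/tilt: n [-0.301  0.104  0.948]
[[223.3 165. ]
 [271.2 164.7]
 [270.3 238.4]
 [226.2 238.8]]
[(np.int64(1), np.int32(1303), array([248.3, 179. ]))]
[224. 166.] [272. 192.]
[[59, 39, 28], [55, 35, 21], [53, 33, 19], [65, 41, 25], [169, 140, 10], [177, 148, 10], [180, 150, 10], [178, 149, 10], [178, 149, 10], [178, 148, 10], [178, 149, 10], [178, 149, 10], [180, 150, 10], [63, 49, 24], [139, 114, 45]]
```

```bash
cat >> fit.py <<'E'
def held(c):
    h=cv2.cvtColor(c['pixels'],cv2.COLOR_RGB2HSV)
    m=((h[...,0]>=19)&(h[...,0]<27)&(h[...,1]>150)&(h[...,1]<205)&(h[...,2]>100)).astype(np.uint8)
    m=cv2.morphologyEx(m,cv2.MORPH_CLOSE,np.ones((9,9),np.uint8));m=cv2.morphologyEx(m,cv2.MORPH_OPEN,np.ones((15,15),np.uint8))
    n,l,s,_=cv2.connectedComponentsWithStats(m);i=l[260,256];print(s[i])
    return max(cv2.findContours((l==i).astype(np.uint8),0,1)[0],key=len)[:,0].astype(float)
E
python3 - <<'E'
from fit import *
c=pickle.load(open('g1.pkl','rb'));b=held(c)
T=R.from_rotvec([3.01,-.447,.489]).as_matrix();p=np.array([.5144,.2283,.1946])
for off in(.0,.4):
    v,e=fit([(c,b,1)],[.512,.23,.2,-.29,.33],off,lx=.07,ly=.05)
    M=Rt(v[3],v[4]);print(np.round(v,4),e,'in tool',np.round(T.T@(v[:3]-p),4),np.round(R.from_matrix(T.T@M@np.diag([1,-1,-1])).as_rotvec(),4))
im=c['pixels'].copy();cv2.polylines(im,[b.astype(int)],True,(255,0,0));cv2.polylines(im,[np.int32(np.round(proj(c,quad(v,.07,.05))*16))],True,(0,0,255),1,cv2.LINE_AA,4);save(cv2.resize(im[150:350,150:370],None,fx=2.5,fy=2.5),'v8.png')
E
```

```text
[  203   195   108   127 12821]
[ 0.5133  0.2293  0.1963 -0.2955  0.3006] [np.float64(0.02)] in tool [-0.0007 -0.0006 -0.0021] [-3.1294 -0.0038 -0.0365]
[ 0.5135  0.2293  0.1974 -0.2955  0.3026] [np.float64(0.02)] in tool [-0.0002 -0.0006 -0.003 ] [-3.1295 -0.0038 -0.0333]
```

View pics/v8.png

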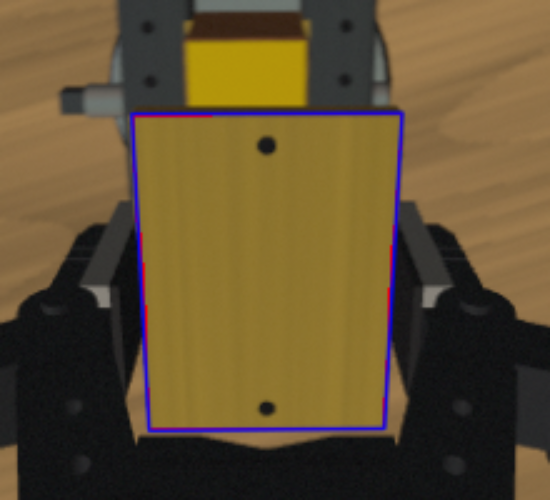

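```bash
python3 - <<'E'
from h import *
pad=np.array([.5426,.226,.1287]);M=Rt(-.291,.335)
plan(pad-M[:,2]*.0175,M,smax=1.2)
E
```

```text
t 10.85 n 5 dist 0.0541 ang 0.0241
[ 0.05 -0.24  1.05] [ 0.004  0.002 -0.002]
[ 0.05 -0.23  1.05] [ 0.004  0.002 -0.002]
[ 0.05 -0.23  1.06] [ 0.004  0.002 -0.002]
[ 0.05 -0.23  1.06] [ 0.004  0.002 -0.002]
[ 0.05 -0.22  1.06] [ 0.004  0.002 -0.002]
```

Request:
jog_arm:
  series:
    - {"fingers": 30, "tx": 0.1, "ty": -0.6, "tz": 0.6, "wx": 0.01, "wy": 0.005, "wz": -0.005}
    - {"fingers": 30, "tx": 0.1, "ty": -0.5, "tz": 0.8, "wx": 0.01, "wy": 0.005, "wz": -0.005}
    - {"fingers": 30, "tx": 0, "ty": 0, "tz": 1, "wx": 0, "wy": 0, "wz": 0}
    - {"fingers": 30, "tx": 0, "ty": 0, "tz": 0.8, "wx": 0, "wy": 0, "wz": 0}
    - {"fingers": 30, "tx": 0, "ty": 0, "tz": 0, "wx": 0, "wy": 0, "wz": 0}

```text
time: 11.35
position: [0.5327, 0.2126, 0.1617]
eef_rot: [3.006, -0.478, 0.498]
wrist_force: [0.1, -0.5, -2.3]
opening: 0.571
```

```bash
python3 - <<'E'
from h import *
st();pad=np.array([.5426,.226,.1287]);M=Rt(-.291,.335)
plan(pad-M[:,2]*.0175,M,smax=1.2)
E
```

```text
t 11.35 p [0.5327 0.2126 0.1617] F [ 0.07 -0.5  -2.34] T [0.145 0.499 0.032] op 0.571
t 11.35 n 2 dist 0.0227 ang 0.0267
[-0.29 -0.79  0.77] [ 0.007  0.003 -0.011]
[-0.28 -0.78  0.77] [ 0.007  0.003 -0.011]
```

Request:
jog_arm:
  series:
    - {"fingers": 30, "tx": -0.3, "ty": -0.9, "tz": 0.2, "wx": 0.008, "wy": 0.003, "wz": -0.011}
    - {"fingers": 30, "tx": -0.3, "ty": -0.7, "tz": 0.2, "wx": 0.008, "wy": 0.003, "wz": -0.011}
    - {"fingers": 30, "tx": 0, "ty": -0.2, "tz": 0.2, "wx": 0, "wy": 0, "wz": 0}
    - {"fingers": 30, "tx": 0, "ty": 0, "tz": 0, "wx": 0, "wy": 0, "wz": 0}

```text
time: 11.75
position: [0.5364, 0.2227, 0.1536]
eef_rot: [3.015, -0.462, 0.508]
wrist_force: [-0.9, 0.3, -0.9]
opening: 0.567
```

```bash
python3 - <<'E'
from h import *
st();pad=np.array([.5426,.226,.1287]);M=Rt(-.291,.335)
plan(pad-M[:,2]*.0175,M,smax=1.2)
E
```

```text
t 11.75 p [0.5364 0.2227 0.1536] F [-0.92  0.32 -0.86] T [0.111 0.484 0.035] op 0.567
t 11.75 n 1 dist 0.0098 ang 0.0134
[-0.36 -0.5   0.77] [ 0.004  0.001 -0.013]
```

Request:
jog_arm:
  series:
    - {"fingers": 30, "tx": -0.4, "ty": -0.5, "tz": 0.2, "wx": 0.004, "wy": 0.001, "wz": -0.013}
    - {"fingers": 30, "tx": -0.1, "ty": -0.2, "tz": 0.2, "wx": 0, "wy": 0, "wz": 0}
    - {"fingers": 30, "tx": 0, "ty": 0, "tz": 0.1, "wx": 0, "wy": 0, "wz": 0}
    - {"fingers": 30, "tx": 0, "ty": 0, "tz": 0, "wx": 0, "wy": 0, "wz": 0}

```text
time: 12.15
position: [0.5356, 0.2306, 0.1472]
eef_rot: [3.019, -0.441, 0.511]
wrist_force: [-0.1, 0.5, -2.6]
opening: 0.568
```

```bash
python3 - <<'E'
from h import *
st();pad=np.array([.5426,.226,.1287]);M=Rt(-.291,.335)
plan(pad-M[:,2]*.0125,M,smax=1.2)
E
```

```text
t 12.15 p [0.5356 0.2306 0.1472] F [-0.06  0.52 -2.65] T [ 0.123  0.508 -0.031] op 0.568
t 12.15 n 1 dist 0.0082 ang 0.0007
[0.15 0.24 0.76] [-0.    -0.     0.001]
```

Request:
jog_arm:
  series:
    - {"fingers": 30, "tx": 0.1, "ty": 0.2, "tz": 0.2, "wx": 0, "wy": 0, "wz": 0}
    - {"fingers": 30, "tx": 0, "ty": 0, "tz": 0.2, "wx": 0, "wy": 0, "wz": 0}
    - {"fingers": 30, "tx": 0, "ty": 0, "tz": 0, "wx": 0, "wy": 0, "wz": 0}
    - {"fingers": 30, "tx": 0, "ty": 0, "tz": 0, "wx": 0, "wy": 0, "wz": 0}

```text
time: 12.55
position: [0.5374, 0.2278, 0.1436]
eef_rot: [3.019, -0.441, 0.511]
wrist_force: [0.5, -0.2, -2.2]
opening: 0.569
```

```bash
python3 - <<'E'
from fit import *
st();pad=np.array([.5426,.226,.1287]);M=Rt(-.291,.335)
plan(pad-M[:,2]*.0025,M,smax=1.2)
s=bot.observe();c=shot('wrist','g2');b=held(c);T=R.from_rotvec(s['eef_rot']).as_matrix()
v,e=fit([(c,b,1)],list(s['position'])+[-.29,.33],.3,lx=.07,ly=.05);M=Rt(v[3],v[4]);print(np.round(v,4),e,'in tool',np.round(T.T@(v[:3]-s['position']),4),np.round(R.from_matrix(T.T@M).as_rotvec(),4))
shot('scene','gs2');shot('top','gt2')
a=cv2.imread('pics/gs2.png')[140:230,280:400];a2=cv2.imread('pics/gt2.png')[150:240,140:260]
cv2.imwrite('pics/v9.png',np.hstack([cv2.resize(a,(400,300),interpolation=2),cv2.resize(a2,(400,300),interpolation=2)]))
E
```

```text
t 12.55 p [0.5374 0.2278 0.1436] F [ 0.48 -0.2  -2.22] T [ 0.167  0.47  -0.01 ] op 0.569
t 12.55 n 2 dist 0.0134 ang 0.001
[0.02 0.01 0.67] [-0. -0.  0.]
[0.02 0.01 0.67] [-0. -0.  0.]
[  203   195   107   127 12817]
[ 0.5363  0.2289  0.1459 -0.2892  0.3089] [np.float64(0.019)] in tool [-0.0004 -0.0007 -0.0027] [ 0.0002 -0.0263 -0.0008]
```

View pics/v9.png

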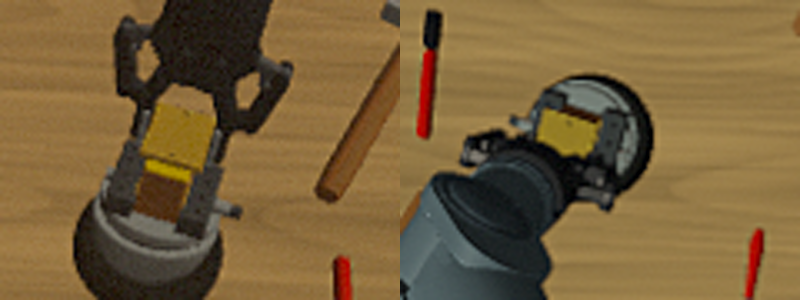

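Request:
jog_arm:
  series:
    - {"fingers": 30, "tx": 0, "ty": 0, "tz": 0.3, "wx": 0, "wy": 0, "wz": 0}
    - {"fingers": 30, "tx": 0, "ty": 0, "tz": 0.3, "wx": 0, "wy": 0, "wz": 0}
    - {"fingers": 30, "tx": 0, "ty": 0, "tz": 0.1, "wx": 0, "wy": 0, "wz": 0}
    - {"fingers": 30, "tx": 0, "ty": 0, "tz": 0, "wx": 0, "wy": 0, "wz": 0}

```text
time: 13.1
position: [0.5398, 0.2273, 0.1366]
eef_rot: [3.019, -0.441, 0.511]
wrist_force: [0.9, 0.4, -2.4]
opening: 0.571
```

```bash
cat >> h.py <<'E'
def rel(pad=(.5426,.226,.1287),yaw=-.291,th=.335):
    s=st();M=Rt(yaw,th);T=R.from_rotvec(s['eef_rot']).as_matrix()
    print('tcp in pad(tool axes) mm',np.round(M.T@(s['position']-np.array(pad))*1e3,2),'rot err',np.round(R.from_matrix(T.T@M).as_rotvec(),4),'F tool',np.round(T.T@s['wrist_force'],2),'T tool',np.round(T.T@s['ft_torque'],3))
E
python3 -c "
from h import *
rel()"
```

```text
t 13.1 p [0.5398 0.2273 0.1366] F [ 0.86  0.39 -2.42] T [0.162 0.475 0.007] op 0.571
tcp in pad(tool axes) mm [-0.27 -0.45 -8.43] rot err [-0.0007 -0.0005  0.0009] F tool [-0.12 -0.62  2.53] T tool [ 0.021 -0.501 -0.   ]
```

Request:
jog_arm:
  series:
    - {"fingers": 30, "tx": 0, "ty": 0, "tz": 0.2, "wx": 0, "wy": 0, "wz": 0}
    - {"fingers": 30, "tx": 0, "ty": 0, "tz": 0.1, "wx": 0, "wy": 0, "wz": 0}
    - {"fingers": 30, "tx": 0, "ty": 0, "tz": 0, "wx": 0, "wy": 0, "wz": 0}

```text
time: 13.4
position: [0.5408, 0.2271, 0.1334]
eef_rot: [3.019, -0.441, 0.511]
wrist_force: [0.3, 0.2, -1.7]
opening: 0.567
```

```bash
python3 -c "
from h import *
rel()"
```

```text
t 13.4 p [0.5408 0.2271 0.1334] F [ 0.34  0.16 -1.66] T [0.089 0.478 0.01 ] op 0.567
tcp in pad(tool axes) mm [-0.39 -0.53 -5.08] rot err [-0.0007 -0.0003  0.0011] F tool [-0.28 -0.25  1.66] T tool [-0.045 -0.484 -0.026]
```

Request:
jog_arm:
  series:
    - {"fingers": 30, "tx": 0, "ty": 0, "tz": 0.1, "wx": 0, "wy": 0, "wz": 0}
    - {"fingers": 30, "tx": 0, "ty": 0, "tz": 0, "wx": 0, "wy": 0, "wz": 0}

```text
time: 13.6
position: [0.5411, 0.227, 0.1324]
eef_rot: [3.019, -0.441, 0.511]
wrist_force: [-0.6, -0.9, -2.4]
opening: 0.568
```

```bash
python3 -c "
from h import *
rel()"
```

```text
t 13.6 p [0.5411 0.227  0.1324] F [-0.6  -0.92 -2.39] T [ 0.121  0.502 -0.026] op 0.568
tcp in pad(tool axes) mm [-0.38 -0.53 -4.02] rot err [-0.0007 -0.0004  0.0011] F tool [-1.08  1.05  2.16] T tool [-0.034 -0.516  0.015]
```

Request:
jog_arm:
  series:
    - {"fingers": 30, "tx": 0, "ty": 0, "tz": 0.1, "wx": 0, "wy": 0, "wz": 0}
    - {"fingers": 30, "tx": 0, "ty": 0, "tz": 0, "wx": 0, "wy": 0, "wz": 0}

```text
time: 13.8
position: [0.5415, 0.227, 0.1314]
eef_rot: [3.019, -0.441, 0.511]
wrist_force: [-0.5, 0.2, -1.9]
opening: 0.563
```

```bash
python3 -c "
from h import *
rel()"
```

```text
t 13.8 p [0.5415 0.227  0.1314] F [-0.52  0.16 -1.91] T [ 0.189  0.436 -0.029] op 0.563
tcp in pad(tool axes) mm [-0.32 -0.61 -3.01] rot err [-0.0009 -0.0005  0.001 ] F tool [-1.14 -0.    1.62] T tool [ 0.044 -0.472  0.046]
```

Request:
jog_arm:
  series:
    - {"fingers": 30, "tx": 0, "ty": 0, "tz": 0.05, "wx": 0, "wy": 0, "wz": 0}

```text
time: 13.9
position: [0.5418, 0.227, 0.1311]
eef_rot: [3.019, -0.441, 0.512]
wrist_force: [-0.6, -0.0, -2.4]
opening: 0.57
```

```bash
python3 -c "
from h import *
rel()"
```

```text
t 13.9 p [0.5418 0.227  0.1311] F [-0.64 -0.01 -2.38] T [ 0.156  0.441 -0.023] op 0.57
tcp in pad(tool axes) mm [-0.23 -0.72 -2.57] rot err [-0.0011 -0.0006  0.0011] F tool [-1.36  0.19  2.05] T tool [ 0.014 -0.468  0.03 ]
```

Request:
jog_arm:
  series:
    - {"fingers": 30, "tx": 0, "ty": 0, "tz": 0.05, "wx": 0, "wy": 0, "wz": 0}

```text
time: 14.0
position: [0.5419, 0.2269, 0.1306]
eef_rot: [3.02, -0.441, 0.512]
wrist_force: [-0.0, 0.0, -3.1]
opening: 0.57
```

```bash
python3 -c "
from h import *
rel()"
```

```text
t 14.0 p [0.5419 0.2269 0.1306] F [-0.05  0.03 -3.13] T [ 0.084  0.435 -0.042] op 0.57
tcp in pad(tool axes) mm [-0.25 -0.71 -2.05] rot err [-0.0011 -0.0006  0.001 ] F tool [-1.08 -0.01  2.94] T tool [-0.055 -0.441  0.026]
```

Request:
jog_arm:
  series:
    - {"fingers": 30, "tx": 0, "ty": 0, "tz": 0.05, "wx": 0, "wy": 0, "wz": 0}

```text
time: 14.1
position: [0.5421, 0.2269, 0.1301]
eef_rot: [3.02, -0.441, 0.512]
wrist_force: [-0.2, -0.2, -2.3]
opening: 0.567
```

```bash
python3 -c "
from h import *
rel()"
```

```text
t 14.1 p [0.5421 0.2269 0.1301] F [-0.25 -0.2  -2.29] T [ 0.153  0.464 -0.024] op 0.567
tcp in pad(tool axes) mm [-0.2  -0.73 -1.54] rot err [-0.0012 -0.0007  0.0011] F tool [-0.92  0.27  2.11] T tool [ 0.005 -0.488  0.027]
```

Request:
jog_arm:
  series:
    - {"fingers": 30, "tx": 0, "ty": 0, "tz": 0.05, "wx": 0, "wy": 0, "wz": 0}

```text
time: 14.2
position: [0.5423, 0.2268, 0.1296]
eef_rot: [3.02, -0.441, 0.512]
wrist_force: [-0.6, -0.1, -2.4]
opening: 0.572
```

```bash
python3 -c "
from h import *
rel()"
```

```text
t 14.2 p [0.5423 0.2268 0.1296] F [-0.58 -0.09 -2.38] T [ 0.206  0.437 -0.047] op 0.572
tcp in pad(tool axes) mm [-0.19 -0.7  -0.99] rot err [-0.0012 -0.0007  0.001 ] F tool [-1.28  0.26  2.08] T tool [ 0.053 -0.478  0.068]
```

Request:
jog_arm:
  series:
    - {"fingers": 30, "tx": 0, "ty": 0, "tz": 0.05, "wx": 0, "wy": 0, "wz": 0}

```text
time: 14.3
position: [0.5424, 0.2268, 0.1294]
eef_rot: [3.019, -0.441, 0.512]
wrist_force: [-4.2, -0.6, 4.5]
opening: 0.568
```

```bash
python3 -c "
from h import *
rel()"
```

```text
t 14.3 p [0.5424 0.2268 0.1294] F [-4.19 -0.65  4.45] T [-0.143  0.819 -0.136] op 0.568
tcp in pad(tool axes) mm [-0.18 -0.74 -0.84] rot err [-0.0007 -0.0007  0.0009] F tool [-2.15  1.82 -5.47] T tool [-0.395 -0.744  0.007]
```

Request:
jog_arm:
  series:
    - {"fingers": 30, "tx": 0, "ty": 0, "tz": 0.05, "wx": 0, "wy": 0, "wz": 0}

```text
time: 14.4
position: [0.5424, 0.2269, 0.1294]
eef_rot: [3.019, -0.441, 0.511]
wrist_force: [-3.4, -1.2, 2.9]
opening: 0.572
```

```bash
python3 -c "
from h import *
rel()"
```

```text
t 14.4 p [0.5424 0.2269 0.1294] F [-3.39 -1.18  2.94] T [-0.188  0.818 -0.115] op 0.572
tcp in pad(tool axes) mm [-0.21 -0.75 -0.83] rot err [-0.0002 -0.0007  0.001 ] F tool [-1.78  2.1  -3.73] T tool [-0.429 -0.73  -0.028]
```

Request:
jog_arm:
  series:
    - {"fingers": 30, "tx": 0, "ty": 0, "tz": 0.05, "wx": 0, "wy": 0, "wz": 0}

```text
time: 14.5
position: [0.5424, 0.2269, 0.1294]
eef_rot: [3.018, -0.441, 0.512]
wrist_force: [-3.1, -0.3, 3.0]
opening: 0.57
```

```bash
python3 -c "
from h import *
rel()"
```

```text
t 14.5 p [0.5424 0.2269 0.1294] F [-3.11 -0.3   3.04] T [-0.225  0.944 -0.153] op 0.57
tcp in pad(tool axes) mm [-0.21 -0.78 -0.85] rot err [ 0.0001 -0.0008  0.001 ] F tool [-1.73  1.18 -3.82] T tool [-0.509 -0.84  -0.016]
```

```bash
cat >> h.py <<'E'
def avg(n=10,keep=None):
    A=[]
    for i in range(n):
        c=bot.camera('wrist');s=bot.observe();T=R.from_rotvec(s['eef_rot']).as_matrix()
        A.append(np.r_[T.T@s['wrist_force'],T.T@s['ft_torque'],s['position']])
    m=np.mean(A,0);print('avg dF tool',np.round(m[:3]-[-1.0,.15,2.1],2),'dT',np.round(m[3:6]-[.01,-.477,.025],3),'sd',np.round(np.std(A,0)[[0,2,3,4]],2));return c
E
python3 -c "
from fit import *
c=avg();rel();b=held(c);s=bot.observe();T=R.from_rotvec(s['eef_rot']).as_matrix()
v,e=fit([(c,b,1)],list(s['position'])+[-.29,.33],.3,lx=.07,ly=.05);M=Rt(v[3],v[4]);print(np.round(v,4),e,'in tool',np.round(T.T@(v[:3]-s['position']),4),np.round(R.from_matrix(T.T@M).as_rotvec(),4))
"
```

```text
avg dF tool [-1.22  1.97 -8.67] dT [-0.611 -0.342 -0.009] sd [0.42 0.66 0.05 0.03]
t 15.0 p [0.5424 0.2268 0.1294] F [-4.76 -0.6   6.69] T [-0.366  0.922 -0.193] op 0.571
tcp in pad(tool axes) mm [-0.15 -0.72 -0.81] rot err [ 0.0001 -0.0009  0.0009] F tool [-1.94  1.94 -7.77] T tool [-0.644 -0.778 -0.02 ]
[  203   195   107   127 12772]
[ 0.5412  0.2279  0.1318 -0.2886  0.3166] [np.float64(0.019)] in tool [-0.0006 -0.0007 -0.0027] [ 0.0008 -0.0193 -0.0013]
```

Request:
jog_arm:
  series:
    - {"fingers": 30, "tx": 0, "ty": 0.01, "tz": 0.05, "wx": 0, "wy": -0.01, "wz": 0}

```text
time: 15.1
position: [0.5424, 0.2269, 0.1294]
eef_rot: [3.022, -0.441, 0.497]
wrist_force: [-4.2, -1.4, 4.9]
opening: 0.571
```

```bash
python3 -c "
from h import *
avg(8);rel()"
```

```text
avg dF tool [-1.59  2.32 -8.81] dT [-0.597 -0.305  0.014] sd [0.5  0.36 0.02 0.05]
t 15.5 p [0.5425 0.2268 0.1294] F [-4.45 -1.18  5.91] T [-0.28   0.888 -0.24 ] op 0.568
tcp in pad(tool axes) mm [-0.09 -0.77 -0.78] rot err [0.     0.0088 0.0009] F tool [-1.83  2.41 -6.85] T tool [-0.572 -0.771  0.06 ]
```

Request:
jog_arm:
  series:
    - {"fingers": 30, "tx": 0, "ty": 0.01, "tz": 0.05, "wx": 0, "wy": -0.01, "wz": 0}

```text
time: 15.6
position: [0.5425, 0.2269, 0.1294]
eef_rot: [3.026, -0.441, 0.483]
wrist_force: [-4.9, -0.6, 4.7]
opening: 0.572
```

```bash
python3 -c "
from h import *
avg(8);rel()"
```

```text
avg dF tool [-1.81  2.35 -8.82] dT [-0.589 -0.241  0.02 ] sd [0.41 0.35 0.03 0.04]
t 16.0 p [0.5426 0.2269 0.1295] F [-5.17 -0.57  5.49] T [-0.367  0.83  -0.24 ] op 0.569
tcp in pad(tool axes) mm [-0.01 -0.86 -0.81] rot err [-0.      0.0185  0.0009] F tool [-2.84  2.03 -6.71] T tool [-0.635 -0.69   0.045]
```

```bash
cat >> fit.py <<'E'
def heldrel(n=3):
    for i in range(n):
        c=bot.camera('wrist');b=held(c);s=bot.observe();T=R.from_rotvec(s['eef_rot']).as_matrix()
        v,e=fit([(c,b,1)],list(s['position'])+[-.29,.33],.3,lx=.07,ly=.05);M=Rt(v[3],v[4]);print(np.round(v,4),'in tool',np.round(T.T@(v[:3]-s['position']),4),np.round(R.from_matrix(T.T@M).as_rotvec(),4))
    return c
E
python3 -c "
from fit import *
c=heldrel()
print(yellow(c)[0]);save(cv2.resize(c['pixels'][130:350,150:370],None,fx=2.7,fy=2.7,interpolation=2),'v10.png')
"
```

```text
[  203   196   108   125 12666]
[ 0.5415  0.2279  0.132  -0.2923  0.3181] in tool [-0.0005 -0.0007 -0.0028] [-0.0005  0.0015  0.002 ]
[  203   196   108   125 12667]
[ 0.5415  0.2279  0.1321 -0.2925  0.3182] in tool [-0.0004 -0.0007 -0.0028] [-0.0006  0.0016  0.0023]
[  203   196   108   126 12676]
[ 0.5415  0.228   0.132  -0.2926  0.3157] in tool [-0.0005 -0.0007 -0.0028] [-0.0006 -0.0009  0.0023]
[]
```

View pics/v10.png

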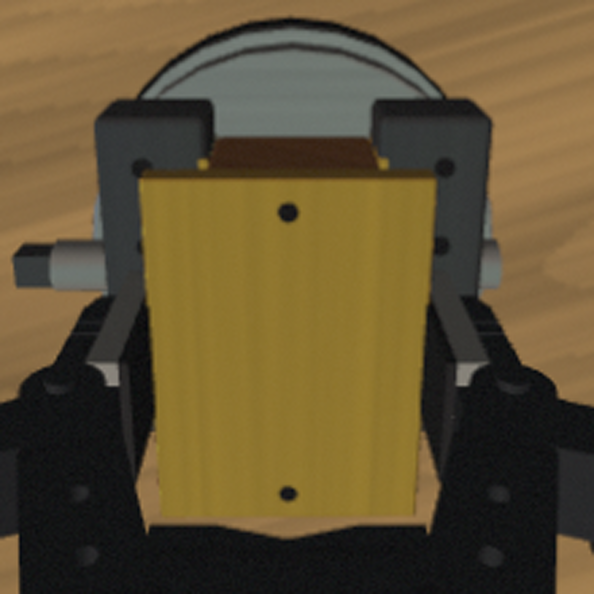

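Request:
jog_arm:
  series:
    - {"fingers": 30, "tx": 0, "ty": 0, "tz": 0.05, "wx": 0, "wy": 0.015, "wz": 0}
    - {"fingers": 30, "tx": 0, "ty": 0, "tz": 0.05, "wx": 0, "wy": 0.015, "wz": 0}
    - {"fingers": 30, "tx": 0, "ty": 0, "tz": 0.05, "wx": 0, "wy": 0.01, "wz": 0}

```text
time: 16.45
position: [0.543, 0.2269, 0.1296]
eef_rot: [3.009, -0.442, 0.544]
wrist_force: [-4.9, -2.0, 5.8]
opening: 0.571
```

```bash
python3 -c "
from fit import *
avg(8);rel();heldrel(3)
"
```

```text
avg dF tool [-0.93  1.88 -9.29] dT [-0.622 -0.483 -0.048] sd [0.67 0.57 0.02 0.05]
t 16.85 p [0.5429 0.227  0.1296] F [-4.72 -0.74  5.67] T [-0.293  1.118 -0.147] op 0.571
tcp in pad(tool axes) mm [ 0.29 -1.03 -0.8 ] rot err [ 0.0001 -0.0223 -0.0005] F tool [-2.05  2.07 -6.82] T tool [-0.616 -0.986 -0.073]
[  203   195   107   128 12945]
[ 0.5418  0.228   0.132  -0.2924  0.3143] in tool [-0.0004 -0.0007 -0.0028] [-0.0003 -0.0429  0.0007]
[  203   195   107   128 12950]
[ 0.5418  0.228   0.1321 -0.292   0.3154] in tool [-0.0004 -0.0007 -0.0028] [-0.0003 -0.0418  0.0003]
[  203   195   107   128 12940]
[ 0.5418  0.228   0.132  -0.292   0.314 ] in tool [-0.0004 -0.0007 -0.0027] [-0.0002 -0.0432  0.0003]
```

Request:
jog_arm:
  series:
    - {"fingers": 30, "tx": 0, "ty": 0.02, "tz": 0.04, "wx": -0.005, "wy": -0.015, "wz": 0}

```text
time: 17.1
position: [0.5429, 0.227, 0.1295]
eef_rot: [3.011, -0.442, 0.519]
wrist_force: [-2.4, 0.2, 2.7]
opening: 0.573
```

```bash
python3 -c "
from fit import *
avg(8);rel()
"
```

```text
avg dF tool [-0.94  1.34 -8.68] dT [-0.483 -0.333 -0.018] sd [0.59 0.78 0.04 0.07]
t 17.5 p [0.5432 0.2271 0.1296] F [-3.4  -0.19  4.86] T [-0.164  0.877 -0.245] op 0.571
tcp in pad(tool axes) mm [ 0.57 -1.2  -0.77] rot err [ 0.0045 -0.0078 -0.0007] F tool [-1.38  1.18 -5.65] T tool [-0.468 -0.793  0.089]
```

Request:
jog_arm:
  series:
    - {"fingers": 30, "tx": 0, "ty": 0.02, "tz": 0.04, "wx": -0.005, "wy": 0, "wz": 0}

```text
time: 17.6
position: [0.5432, 0.2271, 0.1296]
eef_rot: [3.007, -0.445, 0.519]
wrist_force: [-5.3, -1.2, 7.5]
opening: 0.566
```

```bash
python3 -c "
from fit import *
avg(8);rel()
"
```

```text
avg dF tool [-1.38  2.54 -9.86] dT [-0.406 -0.426 -0.02 ] sd [0.43 0.2  0.02 0.02]
t 18.0 p [0.5432 0.2271 0.1296] F [-5.31 -1.17  6.57] T [-0.086  0.959 -0.118] op 0.57
tcp in pad(tool axes) mm [ 0.58 -1.24 -0.78] rot err [ 0.0091 -0.008  -0.0008] F tool [-2.26  2.71 -7.76] T tool [-0.377 -0.893 -0.018]
```

Request:
jog_arm:
  series:
    - {"fingers": 30, "tx": 0, "ty": 0, "tz": 0.05, "wx": 0.003, "wy": 0, "wz": 0}

```text
time: 18.1
position: [0.5432, 0.2271, 0.1296]
eef_rot: [3.009, -0.444, 0.52]
wrist_force: [-6.3, -2.4, 7.6]
opening: 0.568
```

```bash
python3 -c "
from fit import *
avg(12);rel();c=heldrel(2);cs=bot.camera('scene');o=pickle.load(open('ps.pkl','rb'))
d=np.abs(cs['pixels'].astype(int)-o['pixels']).sum(2)
for n,p in dict(jar=(166,255),graver=(243,259),steel=(170,184),copper=(131,178),marker=(384,238),hammer=(393,170)).items(): print(n,round(d[p[1]-12:p[1]+12,p[0]-12:p[0]+12].mean(),1))
print('last',np.round(c['tvec'],3).ravel()[:1])
"
```

```text
avg dF tool [ -1.41   2.71 -10.43] dT [-0.573 -0.46  -0.034] sd [0.45 0.61 0.03 0.02]
t 18.7 p [0.5432 0.2271 0.1296] F [-6.29 -0.95  7.41] T [-0.213  1.035 -0.161] op 0.571
tcp in pad(tool axes) mm [ 0.58 -1.22 -0.74] rot err [ 0.0064 -0.0081 -0.001 ] F tool [-2.92  2.77 -8.9 ] T tool [-0.527 -0.93  -0.023]
[  203   195   107   128 12893]
[ 0.5422  0.2281  0.1321 -0.2916  0.3088] in tool [-0.0004 -0.0007 -0.0028] [ 0.0062 -0.0343 -0.0006]
[  203   195   107   128 12893]
[ 0.5422  0.2281  0.1321 -0.2914  0.3088] in tool [-0.0004 -0.0006 -0.0028] [ 0.0062 -0.0344 -0.0007]
jar 8.6
graver 8.9
steel 10.5
copper 11.0
marker 10.9
hammer 10.4
last [0.376]
```

```bash
python3 -c "
from h import *
st();print(bot.job_done());st()"
```

```text
t 18.85 p [0.5432 0.2271 0.1296] F [-5.95 -1.26  7.75] T [-0.239  1.05  -0.212] op 0.567
the job is handed in; nothing more can be done
None
the job is handed in; nothing more can be done
```

I lifted the brass blank off its rest, tilted it to match the pad, lowered it until I felt contact, and handed in at 18.9 s. At that point it was still gripped, at a set 50 N, and pressed on to the pad. `bot.job_done()` gave no verdict.

**Last checks:**
- **Press:** about 10 N on the pad, steady over 0.6 s. The permitted range is 2 to 25 N.
- **Centring:** about 0.2 mm off along the pad and 2 mm across it, against 6 mm allowed. The pad's position is good to about 2 mm.
- **Lengthwise:** the camera fit puts the blank within about 0.001 rad of the pad, against 0.09 rad allowed.
- **Flush along the slope:** I swung the tool about 0.04 rad either way while pressing. The blank's own tilt stayed put in the camera fits, 0.314 to 0.318 rad, so it was lying on the pad.
- **Other things:** the scene picture showed only noise-level change around the jar, graver, marker, hammer, steel and copper blanks. I did not check the needle file that way, and I took no separate measurement of whether the vise had shifted.

**Disagreements:**
- **Slope:** fits of the pad alone gave 0.31 to 0.45 rad. The combined fit gave about 0.33 rad, and contact suggested about 0.34 rad.
- **Camera tilt:** the camera read the held blank about 0.026 rad less tilted than the tool before contact, which I took as camera bias. The last fit read 0.309 rad.
- **Level across the pad:** torque placed this only to within about 0.01 rad, because the torque reference point is not known. The tool was left about 0.006 rad off level there.
- **Contact height:** contact came about 1.5 mm lower than my vision estimate.

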